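Gauge two worn set-up bars, tray them by height and rack the tray

ROBOT

A 7-joint arm with a two-finger parallel gripper is mounted at the origin on a cart in front of the work surface, level with it; the furniture and walls round the work are solid. World frame = base frame: x ahead of the robot, y to its left, z up, the work surface at z = 0. Lengths are in m, angles in rad, forces in N, time in s.
With the tool pointing down it reaches from about 0.425 to 0.925 m from the base axis. Payload 6.8 kg.
Tool frame: the origin (TCP) lies midway between the tips of the shut fingers; the grasp point (between the pads) lies 19 mm behind it; z points along the fingers, y is the direction in which the jaws open and shut (so a half turn about z gives the same grasp; the last joint's range is limited). The gripper opens to 85 mm and grips with 20 to 120 N. Pads are 22 mm wide; open, the fingers measure 114 mm over their backs; the gripper's body (76 mm by 85 mm) begins 54 mm behind the grasp point. The pads swing forward as they close: fully open they stand 13 mm farther back than shut.
Start: joints at [1.055, 0.477, 0.022, 1.555, -0.011, 1.109, -0.083], TCP at [0.268, -0.62, 0.231] pointing down, gripper open.
Joint ranges: [-2.96, 2.96], [-0.34, 2.1], [-1.41, 1.46], [0.24, 2.44], [-1.37, 4.51], [0.17, 1.92], [-2.96, 2.96]. Speed limits (rad/s): [2.39, 2.39, 3.14, 3.14, 3.14, 3.14, 3.14].

INTERFACE

Orientations are given as a unit quaternion [w, x, y, z].
In Python, from station import * gives the robot as it stands. The module is installed in compiled form; this text tells all that it offers.
- The arm moves only by the tool jog_arm, never from a script. Its arguments are lists of equal length, an entry for each row: "dp": the shift along the tool's x, y, z in units of 25 mm (1.0 is 25 mm), a list of three; "angular": the turn, a rotation vector about the tool's x, y, z in units of 5 degrees (1.0 is 5 degrees), a list of three; "claw": the finger opening in mm, from 0 to 85.4. A call has exactly 5 rows; each row is the pose to reach, as a shift and turn from the pose commanded when the call began, along the tool's axes at that moment; what a row does not reach only later rows make up. A row lasts 1/10 s, in which the tool goes at most 50 mm and 8.59 degrees, less where a joint would pass 70% of its speed; a pose out of reach is approached as far as the arm can. A call with a gripper value outside its range is refused whole. The fingers move at their own pace and stop on an object; "grip_force" is the grip in N (left out, the last holds). Time passes only in rows, so rows that repeat a pose let the fingers close, or fill a call up. It gives the time, the measured TCP pose, the force and the opening at its end, in the units of the state.
- get_obs(): the state, without advancing time (a new reading comes with each control period).
- read_camera(name): name is "side" or "top"; returns a dict with "pixels" (480x640x3 uint8, blue, green, red), "camera_matrix" (3x3 intrinsics, pixels), "rvec" (rotation vector, rad) and "tvec" (3), from world to camera coordinates, as OpenCV has them. Camera axes: x right, y down, z forward; pixel columns grow to the right and rows downward; lengths in m; the calibration is good to about 2 mm. A picture is of the moment at which its call begins. There is no depth.
- hand_in(): hands the job in, once; it reports no verdict.
The state is a dict: "t": time; "q": joint angles; "joint_vel": joint speeds; "joint_torque": joint torques, N m; "eef_pos": TCP position; "tool_rot": TCP orientation; "contact_force": force on the tool from outside, world axes, zero at the start; "torque": the same for the moment, N m; "gripper_width": opening from 0.0 (shut) to 1.0 (fully open).
Only numpy, scipy, OpenCV 4.12 (cv2) and the standard library are available. Lean on these libraries where they do the work, as an engineer would, in place of code of your own. Each camera call takes 0.05 s, during which the arm holds its last target.

TASK

The two loose aluminium set-up bars have lost their height marks: taking them one at a time, stand the bar on the step gauge, slide it in gently under the stepped jaw until a step stops it, then set it down in the tray cradle for its height before you touch the other bar. When all three bars stand level in their proper cradles, push the loaded tray fully home into the rack. Leave the glue bottle, the mallet and the roll of tape where they are.

Things in the scene. Friction and masses are not known exactly. Their poses are not given: they have to be found in the camera images.
- bar_1: a loose set-up bar: plain aluminium, 140 mm long, 20 mm thick, two 13 mm cross holes, standing on edge, about 0.3 kg. It is 46 or 54 mm high: the two loose bars are one of each, unmarked and alike in looks; only the gauge tells which. Origin: centre of its underside; x along its length (either end may go first), y across the 20 mm, z up.
- bar_2: a loose set-up bar: plain aluminium, 140 mm long, 20 mm thick, two 13 mm cross holes, standing on edge, about 0.3 kg. It is 46 or 54 mm high: the two loose bars are one of each, unmarked and alike in looks; only the gauge tells which. Origin: centre of its underside; x along its length (either end may go first), y across the 20 mm, z up.
- bar_low: the third set-up bar, 140 x 20 mm and 38 mm high, already standing in its own cradle in the tray. Origin: centre of its underside; x along its length, z up.
- tray: loose plywood tray, 170 mm long (x), 174 mm wide (y), about 0.45 kg empty, standing pulled out on the rack's base board between its rails (2 mm play each side). Origin: centre of its underside; +x points into the rack, z up. Front and rear boards 10 mm thick, 30 mm high; side boards 16 mm high. Three cradles for bars run along x, at y = +58, 0 and -58 mm; bars stand level when each is in its own.
- cradle_54 (a point): middle of the floor of the 54 mm bar's cradle, 6 mm above the tray's origin, axes as the tray. Every cradle is 150 mm long between the tray's end boards (5 mm spare at each end of a bar) and 24 mm wide between guides that are 100 mm long, 15 mm high above the floor, 6 mm thick and flare a little at the top.
- cradle_46 (a point): middle of the floor of the 46 mm bar's cradle, 14 mm above the tray's origin, otherwise like the other cradles. A bar in too shallow a cradle stands 8 mm too high and catches on the rack.
- cradle_38 (a point): middle of the floor of the 38 mm bar's cradle, 22 mm above the tray's origin; the 38 mm bar stands in it from the start.
- tray_front (a point): where to push the tray: the outer face of its front board at the middle, on a thin flat brass plate, 17 mm above the tray's underside. Pushing the loaded tray takes about 5 to 12 N.
- rack: plywood rack fixed to the bench. Origin: on the bench, in the middle of its carcass front; +x points into it, z up. A 6 mm base board (x = -185 to 180 mm) carries the tray; side rails (22 mm high, outer faces at y = +/-99 mm) guide it. Carcass: x = 0 to 180 mm, tray bay below with its ceiling at 70 mm, 4 mm over level bars. The tray is home when its rear meets the back: front flush, its origin at x = 85 mm.
- rack_roof (a point): middle of the lower front edge of the rack's 210 mm wide top board, 145 mm above the bench; it overhangs the carcass front by 35 mm (a wooden bear stands on it, up to 255 mm). It covers the inner end of the cradles: lower a bar in front of it and slide it in below. A tool that pushes the tray home must lean back from the rack, some 40 degrees from vertical.
- gauge: step gauge fixed to the bench, 92 mm high: a dark steel base plate 64 mm wide, 10 mm thick (x = -100 to 90 mm), on which a bar stands and slides. Origin: on the bench under the jaw's mouth; +x is the way to push a bar in, centre line y = 0, z up. A spine stands at y = -18 to -32 mm along x = 0 to 90 mm. Two 3 mm screw heads at x = -88 mm, y = +/-22 mm.
- gauge_jaw: bright steel stepped jaw over the gauge's plate; same origin and axes as the gauge. Clear height over the plate: 58 mm at x = 0 to 25 mm, 50 mm at 25 to 50 mm, 42 mm at 50 to 75 mm; a stop closes the end. So a 54 mm bar's nose stops at x = 25 mm (bar origin at x = -45 mm), a 46 mm bar's at x = 50 mm (bar origin at x = -20 mm).
- glue_bottle: bystander: plastic glue bottle, 35 x 47 x 163 mm, standing. Origin: centre of its underside. Leave it alone.
- mallet: bystander: turned wooden carver's mallet standing on its head, 66 mm across, 220 mm high. Origin: centre of its underside. Leave it alone.
- masking_tape: bystander: roll of masking tape lying flat, 98 mm across, 25 mm high. Origin: centre of its underside. Leave it alone.

How it is judged:
On the way, in this order (a step that is already met when the one before it is completed fails the run):
1. one loose bar stands on the gauge plate and is pushed against the step that stops it, the other loose bar still where it was ((((contact force between bar_1 and gauge_jaw above 0.8 N and (x of bar_1 in the frame of gauge between -0.051 and -0.04 m or x of bar_1 in the frame of gauge between -0.026 and -0.015 m) and y of bar_1 in the frame of gauge between -0.017 and 0.03 m and z of bar_1 in the frame of gauge between 0.007 and 0.015 m and angle between the x axis of bar_1 and the x axis of gauge, either way round below 0.15 rad) and distance of bar_2 from where it was at the start of the episode below 0.04 m) or ((contact force between bar_2 and gauge_jaw above 0.8 N and (x of bar_2 in the frame of gauge between -0.051 and -0.04 m or x of bar_2 in the frame of gauge between -0.026 and -0.015 m) and y of bar_2 in the frame of gauge between -0.017 and 0.03 m and z of bar_2 in the frame of gauge between 0.007 and 0.015 m and angle between the x axis of bar_2 and the x axis of gauge, either way round below 0.15 rad) and distance of bar_1 from where it was at the start of the episode below 0.04 m))).
2. that bar stands in one of the two empty cradles (the one for its height, or the tray will not go home), the other bar still where it was (((((x of bar_1 in the frame of tray between -0.009 and 0.009 m and y of bar_1 in the frame of tray between 0.053 and 0.063 m and z of bar_1 in the frame of tray between 0.003 and 0.009 m and angle between the z axis of bar_1 and the z axis of tray, either way round below 0.06 rad and angle between the x axis of bar_1 and the x axis of tray, either way round below 0.08 rad) or (x of bar_1 in the frame of tray between -0.009 and 0.009 m and y of bar_1 in the frame of tray between -0.005 and 0.005 m and z of bar_1 in the frame of tray between 0.011 and 0.017 m and angle between the z axis of bar_1 and the z axis of tray, either way round below 0.06 rad and angle between the x axis of bar_1 and the x axis of tray, either way round below 0.08 rad)) and distance of bar_2 from where it was at the start of the episode below 0.04 m) or (((x of bar_2 in the frame of tray between -0.009 and 0.009 m and y of bar_2 in the frame of tray between 0.053 and 0.063 m and z of bar_2 in the frame of tray between 0.003 and 0.009 m and angle between the z axis of bar_2 and the z axis of tray, either way round below 0.06 rad and angle between the x axis of bar_2 and the x axis of tray, either way round below 0.08 rad) or (x of bar_2 in the frame of tray between -0.009 and 0.009 m and y of bar_2 in the frame of tray between -0.005 and 0.005 m and z of bar_2 in the frame of tray between 0.011 and 0.017 m and angle between the z axis of bar_2 and the z axis of tray, either way round below 0.06 rad and angle between the x axis of bar_2 and the x axis of tray, either way round below 0.08 rad)) and distance of bar_1 from where it was at the start of the episode below 0.04 m))), for 0.2 s.
3. the second bar is pushed against its step on the gauge, the first standing in its cradle ((((contact force between bar_1 and gauge_jaw above 0.8 N and (x of bar_1 in the frame of gauge between -0.051 and -0.04 m or x of bar_1 in the frame of gauge between -0.026 and -0.015 m) and y of bar_1 in the frame of gauge between -0.017 and 0.03 m and z of bar_1 in the frame of gauge between 0.007 and 0.015 m and angle between the x axis of bar_1 and the x axis of gauge, either way round below 0.15 rad) and ((x of bar_2 in the frame of tray between -0.009 and 0.009 m and y of bar_2 in the frame of tray between 0.053 and 0.063 m and z of bar_2 in the frame of tray between 0.003 and 0.009 m and angle between the z axis of bar_2 and the z axis of tray, either way round below 0.06 rad and angle between the x axis of bar_2 and the x axis of tray, either way round below 0.08 rad) or (x of bar_2 in the frame of tray between -0.009 and 0.009 m and y of bar_2 in the frame of tray between -0.005 and 0.005 m and z of bar_2 in the frame of tray between 0.011 and 0.017 m and angle between the z axis of bar_2 and the z axis of tray, either way round below 0.06 rad and angle between the x axis of bar_2 and the x axis of tray, either way round below 0.08 rad))) or ((contact force between bar_2 and gauge_jaw above 0.8 N and (x of bar_2 in the frame of gauge between -0.051 and -0.04 m or x of bar_2 in the frame of gauge between -0.026 and -0.015 m) and y of bar_2 in the frame of gauge between -0.017 and 0.03 m and z of bar_2 in the frame of gauge between 0.007 and 0.015 m and angle between the x axis of bar_2 and the x axis of gauge, either way round below 0.15 rad) and ((x of bar_1 in the frame of tray between -0.009 and 0.009 m and y of bar_1 in the frame of tray between 0.053 and 0.063 m and z of bar_1 in the frame of tray between 0.003 and 0.009 m and angle between the z axis of bar_1 and the z axis of tray, either way round below 0.06 rad and angle between the x axis of bar_1 and the x axis of tray, either way round below 0.08 rad) or (x of bar_1 in the frame of tray between -0.009 and 0.009 m and y of bar_1 in the frame of tray between -0.005 and 0.005 m and z of bar_1 in the frame of tray between 0.011 and 0.017 m and angle between the z axis of bar_1 and the z axis of tray, either way round below 0.06 rad and angle between the x axis of bar_1 and the x axis of tray, either way round below 0.08 rad))))).
4. all three bars stand in their cradles ((((x of bar_1 in the frame of tray between -0.009 and 0.009 m and y of bar_1 in the frame of tray between 0.053 and 0.063 m and z of bar_1 in the frame of tray between 0.003 and 0.009 m and angle between the z axis of bar_1 and the z axis of tray, either way round below 0.06 rad and angle between the x axis of bar_1 and the x axis of tray, either way round below 0.08 rad) and (x of bar_2 in the frame of tray between -0.009 and 0.009 m and y of bar_2 in the frame of tray between -0.005 and 0.005 m and z of bar_2 in the frame of tray between 0.011 and 0.017 m and angle between the z axis of bar_2 and the z axis of tray, either way round below 0.06 rad and angle between the x axis of bar_2 and the x axis of tray, either way round below 0.08 rad)) or ((x of bar_1 in the frame of tray between -0.009 and 0.009 m and y of bar_1 in the frame of tray between -0.005 and 0.005 m and z of bar_1 in the frame of tray between 0.011 and 0.017 m and angle between the z axis of bar_1 and the z axis of tray, either way round below 0.06 rad and angle between the x axis of bar_1 and the x axis of tray, either way round below 0.08 rad) and (x of bar_2 in the frame of tray between -0.009 and 0.009 m and y of bar_2 in the frame of tray between 0.053 and 0.063 m and z of bar_2 in the frame of tray between 0.003 and 0.009 m and angle between the z axis of bar_2 and the z axis of tray, either way round below 0.06 rad and angle between the x axis of bar_2 and the x axis of tray, either way round below 0.08 rad))) and x of bar_low in the frame of tray between -0.009 and 0.009 m and y of bar_low in the frame of tray between -0.063 and -0.053 m and z of bar_low in the frame of tray between 0.019 and 0.025 m and angle between the z axis of bar_low and the z axis of tray, either way round below 0.06 rad and angle between the x axis of bar_low and the x axis of tray, either way round below 0.08 rad), for 0.2 s.
At the end, for the whole second after the job is handed in: Tray home in the rack, front within 4 mm of flush, at rest, which only level bars allow; one bar upright on the floor of each cradle (tray y = +58, 0, -58 mm; the 38 mm bar in the last) within 9 mm along, 5 mm across and 3 mm in height (all of step 4 and x of tray in the frame of rack above 0.081 m and linear speed of tray below 0.02 m/s); the robot touches nothing.
It fails at once if the glue bottle is moved by more than 30 mm or tipped (distance of glue_bottle from where it was at the start of the episode above 0.03 m or angle between glue_bottle's own z axis and vertical above 0.4 rad).
It fails at once if the mallet is moved by more than 30 mm or tipped (distance of mallet from where it was at the start of the episode above 0.03 m or angle between mallet's own z axis and vertical above 0.4 rad).
It fails at once if the roll of tape is moved by more than 30 mm or tipped (distance of masking_tape from where it was at the start of the episode above 0.03 m or angle between masking_tape's own z axis and vertical above 0.4 rad).
It fails at once if a bar is rammed against the gauge's jaw (more than 60 N) (contact force between any of bar_1, bar_2 and gauge_jaw above 60 N).
It also fails if it takes over 72 s, if anything falls off the work surface, if the arm or the gripper's body presses on something with over 40 N, if the wrist force passes 120 N, or if a joint passes its speed limit or range.

## Working session

There is one attempt and no reset: what is moved stays moved. The work goes in short steps, Python scripts to look and compute and a tool call to move; the robot and the scene stay as the last step left them, time stands still between calls to the robot, and variables do not carry over. Pictures are saved under pics/ and viewed, and the job is handed in when it is done.

Besides the shell and the picture viewer there is one more tool, called in YAML: its name, and indented under it one key for each argument. jog_arm: Moves the arm, as the interface text tells. Its arguments: {"type":"object","properties":{"dp":{"type":"array","items":{"type":"array","items":{"type":"number"}}},"angular":{"type":"array","items":{"type":"array","items":{"type":"number"}}},"claw":{"type":"array","items":{"type":"number"}},"grip_force":{"type":"number"}},"required":["dp","angular","claw"]}

```bash
mkdir -p pics
cat > h.py <<'E'
from station import *
import numpy as np, cv2
from scipy.spatial.transform import Rotation as R
def snap(n,f):
    c=read_camera(n); cv2.imwrite('pics/'+f,c['pixels']); np.save('pics/'+n+'.npy',c['pixels']); return c
def ray(c,u,v):
    Rm=cv2.Rodrigues(np.array(c['rvec'],float))[0]; t=np.array(c['tvec'],float).reshape(3)
    K=np.array(c['camera_matrix'],float)
    d=Rm.T@np.linalg.inv(K)@np.array([u,v,1.]); return -Rm.T@t,d
def onz(c,u,v,z):
    o,d=ray(c,u,v); return o+d*(z-o[2])/d[2]
def proj(c,P):
    return cv2.projectPoints(np.array(P,float).reshape(-1,1,3),np.array(c['rvec'],float),np.array(c['tvec'],float),np.array(c['camera_matrix'],float),None)[0].reshape(-1,2)
E
python3 - <<'E'
from h import *
print(get_obs())
for n in('side','top'):
    c=snap(n,n+'0.png'); print(n,c['camera_matrix'],c['rvec'],c['tvec'],ray(c,320,240))
E
```

```text
{'t': 0.0, 'q': array([ 1.05486764,  0.47784318,  0.02229381,  1.55644115, -0.01150353,
        1.10927934, -0.08305993]), 'joint_vel': array([-8.22114131e-04,  6.39401576e-04,  3.89901479e-04,  2.66622653e-03,
       -4.07761817e-04,  3.86678221e-05, -1.88440344e-04]), 'joint_torque': array([-8.81969172e-04, -5.96465063e+01,  1.60777062e+00, -2.81202793e+01,
        1.25588482e-02,  9.24082560e-03,  3.53737016e-05]), 'eef_pos': array([ 0.26749879, -0.61909657,  0.23030028]), 'tool_rot': array([-8.89464078e-04,  9.79270767e-01,  2.02553488e-01, -2.42202155e-04]), 'contact_force': array([-0.34940614,  0.6333591 ,  0.04054599]), 'torque': array([-0.03350152,  0.01731701, -0.03312877]), 'gripper_width': 0.9989953132873378}
side [[621.35273241   0.         318.24937857]
 [  0.         621.35273241 234.18393302]
 [  0.           0.           1.        ]] [ 0.79175797 -2.48212443  1.25299265] [0.44462601 0.3413505  1.04595565] (array([0.01928092, 0.78415616, 0.89048472]), array([ 0.44096747, -0.66178346, -0.60637109]))
top [[436.94469743   0.         319.68141132]
 [  0.         436.94469743 236.09783025]
 [  0.           0.           1.        ]] [ 2.22107511 -2.19691852  0.0831595 ] [-0.09286546  0.59941281  0.9580575 ] (array([ 0.55229427, -0.06125191,  0.98843974]), array([ 0.04047022, -0.02655409, -0.99886802]))
```

View pics/side0.png

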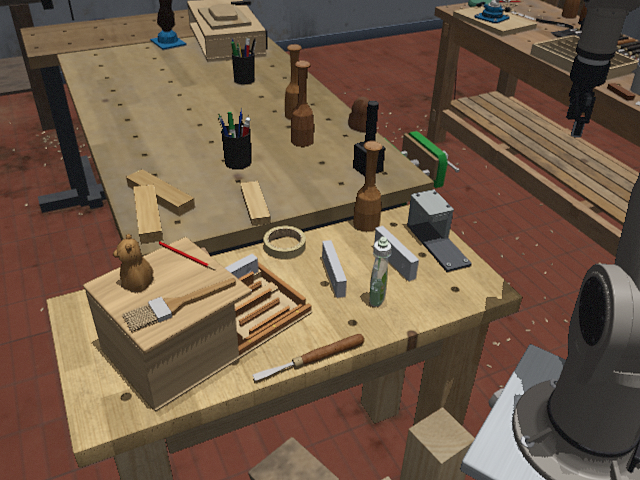

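View pics/top0.png

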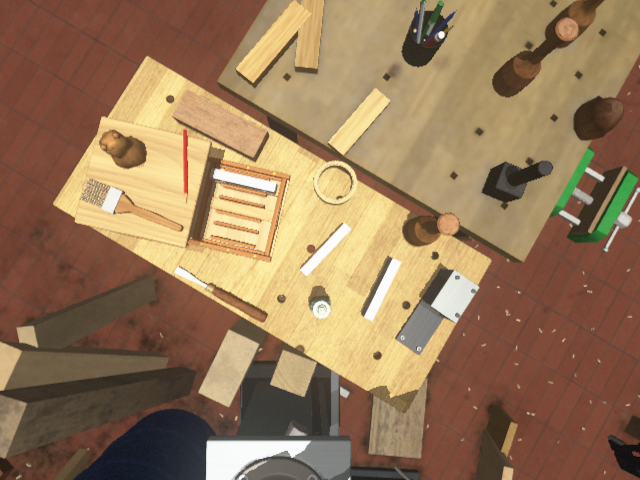

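The side view shows the rack at left, tray (240-310, 260-350), two bars near (334,268) and (397,252), bottle (379,270), mallet (368,190), gauge (437,230). In the top view the bars are near (326,249) and (382,289), with the gauge jaw and plate at (455,295)/(418,332), bottle (320,303), and the tray at (240,210). I'll enlarge it next.

Run:
```python
from h import *
im=np.load('pics/top.npy')
a=im[140:290,180:380]; cv2.imwrite('pics/ta.png',cv2.resize(a,None,fx=4,fy=4,interpolation=cv2.INTER_CUBIC))
a=im[210:370,290:490]; cv2.imwrite('pics/tb.png',cv2.resize(a,None,fx=3.75,fy=3.75,interpolation=cv2.INTER_CUBIC))
hsv=cv2.cvtColor(im,cv2.COLOR_BGR2HSV)
m=((hsv[...,1]<45)&(hsv[...,2]>170)).astype(np.uint8)
n,l,s,ce=cv2.connectedComponentsWithStats(m)
for i in range(1,n):
    if s[i,4]>60: print(s[i],ce[i], cv2.minAreaRect(np.argwhere(l==i)[:,::-1].astype(np.float32)))
```

```text
[585 167  19  14  98] [594.04081633 173.59183673] ((594.1764526367188, 173.7058868408203), (19.893835067749023, 4.801959991455078), 30.963756561279297)
[213 169  64  23 635] [244.27559055 179.98897638] ((244.2539825439453, 180.37823486328125), (63.340152740478516, 11.041280746459961), 12.757532119750977)
[101 187  21  27 319] [111.20376176 199.65517241] ((111.2623062133789, 199.61476135253906), (12.883461952209473, 24.850767135620117), 23.629377365112305)
[574 188  18  15 101] [582.3960396  195.10891089] ((582.3461303710938, 195.23077392578125), (20.246559143066406, 5.547001838684082), 33.6900634765625)
[617 188  23  38 202] [627.08415842 211.84653465] ((632.3341064453125, 206.9620361328125), (12.775599479675293, 38.7695198059082), 34.69515609741211)
[559 210  21  15 110] [569.22727273 216.68181818] ((569.2357177734375, 216.5958709716797), (22.314285278320312, 4.9667277336120605), 30.256441116333008)
[300 223  51  53 642] [325.08099688 249.14953271] ((325.1468200683594, 249.13864135742188), (9.935845375061035, 65.1888427734375), 43.36342239379883)
[604 226  15  26  76] [611.05263158 
[... 253 characters left out ...]
5743713379)
[175 267  32  20 187] [188.26737968 275.90374332] ((190.8584747314453, 277.2547302246094), (34.96628952026367, 6.993257999420166), 29.05460548400879)
[ 431  270   48   53 1269] [454.37037037 296.19700552] ((454.8519287109375, 296.0590515136719), (30.594125747680664, 43.73575210571289), 33.27488327026367)
[312 301  18  18 237] [321.         309.28270042] ((321.0000305175781, 309.0000305175781), (16.970561981201172, 16.970561981201172), 45.0)
[ 206  441  105   39 2390] [243.2167364  454.98535565] ((258.0, 460.0), (38.0, 104.0), 90.0)
[237 461  29  19  89] [250.05617978 469.7752809 ] ((250.56629943847656, 469.36395263671875), (4.093581199645996, 33.27442932128906), 55.7131233215332)
```

View pics/ta.png

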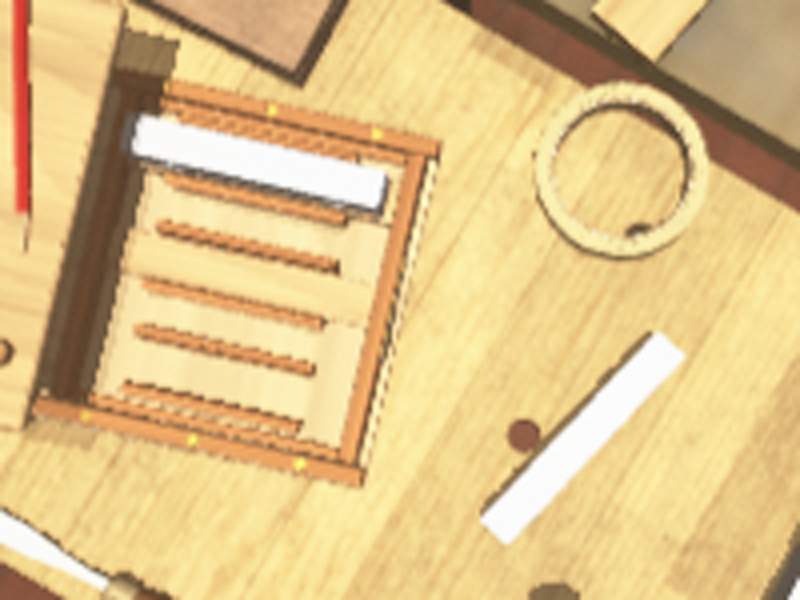

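View pics/tb.png

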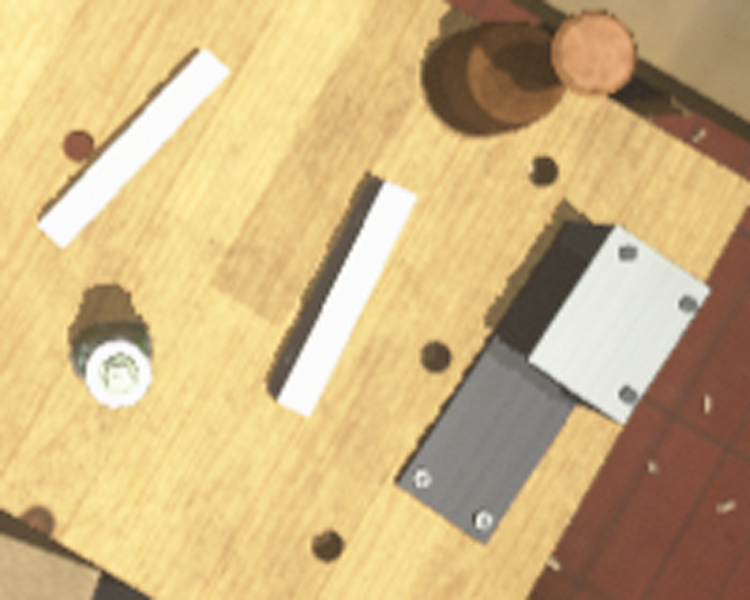

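```bash
cat >> h.py <<'E'
def ta(p): return ((p[0]+.5)/4-.5+180,(p[1]+.5)/4-.5+140)
def tb(p): return ((p[0]+.5)/3.75-.5+290,(p[1]+.5)/3.75-.5+210)
E
python3 - <<'E'
from h import *
c=read_camera('top')
np.set_printoptions(precision=4,suppress=True)
def P(px,z): return onz(c,*px,z)[:2]
def ang(d): return np.degrees(np.arctan2(d[1],d[0]))
im=c['pixels'];hsv=cv2.cvtColor(im,cv2.COLOR_BGR2HSV)
m=((hsv[...,1]<45)&(hsv[...,2]>170)).astype(np.uint8)
n,l,s,ce=cv2.connectedComponentsWithStats(m)
for nm,(u,v),z in(('A',(325,249),.05),('B',(382,289),.05),('low',(244,180),.066)):
    i=l[v,u]; pts=np.argwhere(l==i)[:,::-1]
    w=np.array([P(p,z) for p in pts]).astype(np.float32)
    (cx,cy),(a,b),_=cv2.minAreaRect(w); 
    ev,evec=np.linalg.eigh(np.cov(w.T)); print(nm,w.mean(0),(cx,cy),sorted((a,b)),ang(evec[:,1]), 'px',len(w))
print('bottle cap',P((321,309),.16),'mallet top',P(tb((592,52)),.22),'tape',P(ta((621,168)),.025))
J=[P(tb(p),.092) for p in((613,225),(710,290),(625,425),(528,358))]
print('jaw',np.array(J)); print(ang(J[0]-J[3]),np.linalg.norm(J[0]-J[3]),ang(J[1]-J[2]),np.linalg.norm(J[0]-J[1]))
Q=[P(tb(p),.010) for p in((397,483),(487,545),(497,335))]
print('plate',np.array(Q),ang(Q[2]-Q[0]),ang(Q[0]-Q[1]),np.linalg.norm(Q[0]-Q[1]))
S=[P(tb(p),.013) for p in((422,480),(484,521))]
print('screws',np.array(S),ang(S[0]-S[1]),np.linalg.norm(S[0]-S[1]))
Rl=[P(ta(p),.022+0) for p in((440,150),(362,485),(165,82),(37,408))]
print('rails',np.array(Rl),ang(Rl[0]-Rl[1]),np.linalg.norm(Rl[0]-Rl[1]),ang(Rl[2]-Rl[0]),ang(Rl[3]-Rl[1]))
F=[P(ta(p),.036) for p in((427,160),(360,465))]
print('front',np.array(F),ang(F[0]-F[1]),np.linalg.norm(F[0]-F[1]))
E
```

```text
A [ 0.5707 -0.0973] (0.5710299611091614, -0.09762685000896454) [0.02122259885072708, 0.14018167555332184] 137.2094775408411 px 640
B [ 0.486  -0.2204] (0.4862825870513916, -0.22058162093162537) [0.020953573286533356, 0.14097921550273895] 153.9317552137136 px 647
low [0.715 0.076] (0.714215874671936, 0.07590681314468384) [0.023511772975325584, 0.13374580442905426] 77.92253201162443 px 635
bottle cap [ 0.4558 -0.0865] mallet top [ 0.6154 -0.3081] tape [ 0.7216 -0.1186]
jaw [[ 0.5305 -0.3605]
 [ 0.4954 -0.4141]
 [ 0.4215 -0.3665]
 [ 0.4575 -0.3132]]
-32.89763896832279 0.08702073261780909 -32.74011296612548 0.06412424418579014
plate [[ 0.3745 -0.2577]
 [ 0.3383 -0.3115]
 [ 0.4623 -0.3176]] -34.28120605048023 56.08775868822413 0.06477431072118477
screws [[ 0.3768 -0.272 ]
 [ 0.353  -0.3089]] 57.16859420823394 0.04395927211702068
rails [[ 0.7307 -0.0179]
 [ 0.5442  0.0225]
 [ 0.7665  0.1351]
 [ 0.5846  0.2011]] -12.202350046891198 0.19086210276941884 76.8494670641862 77.25340264703841
front [[ 0.7225 -0.0115]
 [ 0.5551  0.0225]] -11.472847733027232 0.17079831163493306
```

Run:
```python
from h import *
im=np.load('pics/side.npy')
a=im[220:360,220:340]; cv2.imwrite('pics/sa.png',cv2.resize(a,None,fx=4.2,fy=4.2,interpolation=cv2.INTER_CUBIC))
a=im[180:290,380:480]; cv2.imwrite('pics/sb.png',cv2.resize(a,None,fx=5,fy=5,interpolation=cv2.INTER_CUBIC))
```

```text
(no output)
```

View pics/sa.png

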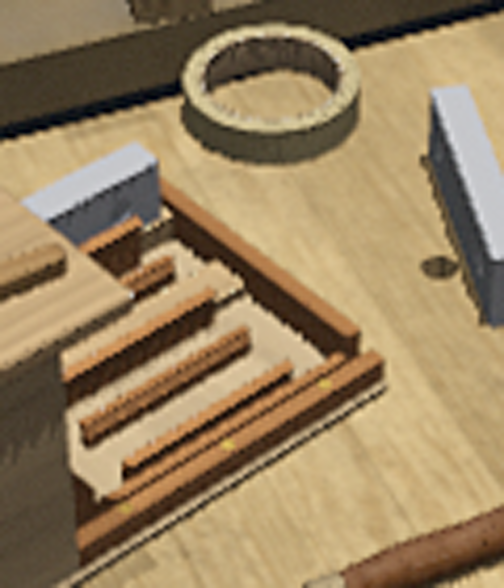

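View pics/sb.png

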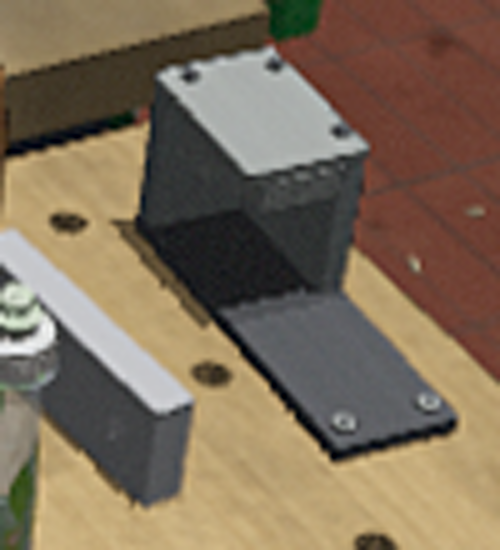

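Run:
```python
from h import *
c=read_camera('top')
np.set_printoptions(precision=4,suppress=True)
def P(px,z): return onz(c,*px,z)[:2]
def ang(d): return np.degrees(np.arctan2(d[1],d[0]))
G=[((340,268),(157,226),.035),((325,322),(145,283),.035),((315,371),(136,328),.027),((300,429),(125,385),.027)]
M=[]
for a,b,z in G:
    A,B=P(ta(a),z),P(ta(b),z); M.append((A+B)/2); print(A,B,ang(B-A),np.linalg.norm(B-A),M[-1])
c46=(M[0]+M[1])/2;c54=(M[2]+M[3])/2
print(c46,c54,np.linalg.norm(c46-c54),ang(c46-c54)+90,np.linalg.norm(M[0]-M[1]))
for yaw in(77.8,):
    t=np.radians(yaw);x=np.array([np.cos(t),np.sin(t)]);y=np.array([-x[1],x[0]])
    F=(np.array([.7225,-.0115])+[.5551,.0225])/2
    print('front mid',F,'-> tray origin',F+.08*x, 'c46 est',c46,'rail mid',(np.array([.7307,-.0179])+[.5442,.0225])/2,'low->',np.array([.715,.076])+.058*y)
    for n,q in(('c46',c46),('low',np.array([.715,.076])),('c54',c54)): print(n,'y off', (q-F)@y)
```

```text
[0.6625 0.0352] [0.6842 0.1351] 77.75469438450747 0.10222743455873727 [0.6734 0.0852]
[0.6329 0.0429] [0.6529 0.1409] 78.43124812072236 0.10008933956499576 [0.6429 0.0919]
[0.6065 0.0488] [0.6289 0.147 ] 77.12070596797919 0.10075891702734992 [0.6177 0.0979]
[0.5745 0.0564] [0.5976 0.1523] 76.48767845241585 0.0985973047159052 [0.5861 0.1043]
[0.6581 0.0885] [0.6019 0.1011] 0.05764673373660698 77.3912676891816 0.031233263122387646
front mid [0.6388 0.0055] -> tray origin [0.6557 0.0837] c46 est [0.6581 0.0885] rail mid [0.6375 0.0023] low-> [0.6583 0.0883]
c46 y off -0.0013522868816137309
low y off -0.05958069299449553
c54 y off 0.05629298003931215
```

```bash
cat >> h.py <<'E'
def Rt(yaw,lean=0):
    t=np.radians(yaw); Rm=np.array([[np.cos(t),np.sin(t),0],[np.sin(t),-np.cos(t),0],[0,0,-1]]).T
    Rm=np.column_stack([[np.cos(t),np.sin(t),0],[np.sin(t),-np.cos(t),0],[0,0,-1]])
    return R.from_matrix(Rm)*R.from_rotvec([0,np.radians(lean),0])
def go(p,yaw,lean=0):
    o=get_obs(); w,x,y,z=o['tool_rot']; R0=R.from_quat([x,y,z,w])
    dp=R0.inv().apply(np.array(p)-o['eef_pos'])/.025
    rv=(R0.inv()*Rt(yaw,lean)).as_rotvec(degrees=True)/5
    print('t',round(o['t'],2),'pos',o['eef_pos'].round(4),'F',o['contact_force'].round(1),'w',round(o['gripper_width']*85.4,1))
    print('dp',dp.round(2),'ang',rv.round(2))
G0=np.array([.4395,-.3391]);GY=-33.0
T0=np.array([.658,.087]);TY=77.7
def fr(o,yaw,x,y):
    t=np.radians(yaw); return o+x*np.array([np.cos(t),np.sin(t)])+y*np.array([-np.sin(t),np.cos(t)])
def gp(x,y,z): return [*fr(G0,GY,x,y),z]
def tp(x,y,z): return [*fr(T0,TY,x,y),z]
E
python3 - <<'E'
from h import *
B=np.array([.4863,-.2205]); g=fr(B,-26.1,-.035,0)
go([*g,.15],-26.1)
E
```

```text
t 0.2 pos [ 0.2675 -0.6193  0.2307] F [-0.9  0.1  0. ] w 85.7
dp [ 13.45 -12.23   3.24] ang [-0.01  0.01  9.89]
```

jog_arm:
  dp:
    - [13.45, -12.2, 1.5]
    - [13.45, -12.2, 1.5]
    - [13.45, -12.2, 1.5]
    - [13.45, -12.2, 1.5]
    - [13.45, -12.2, 1.5]
  angular:
    - [0, 0, 9.9]
    - [0, 0, 9.9]
    - [0, 0, 9.9]
    - [0, 0, 9.9]
    - [0, 0, 9.9]
  claw: [50, 50, 50, 50, 50]
  grip_force: 60

```text
t: 0.7
eef_pos: [0.3692, -0.396, 0.211]
tool_rot: [-0.0, 0.986, -0.164, 0.0]
contact_force: [0.0, -0.2, 0.6]
gripper_width: 0.584
```

Run:
```python
from h import *
B=np.array([.4863,-.2205]); g=fr(B,-26.1,-.035,0)
go([*g,.12],-26.1)
```

```text
t 0.7 pos [ 0.3692 -0.396   0.211 ] F [ 0.  -0.2  0.6] w 49.9
dp [ 0.76 -8.33  3.64] ang [-0.   -0.    1.43]
```

jog_arm:
  dp:
    - [0.76, -8.3, 3.6]
    - [0.76, -8.3, 3.6]
    - [0.76, -8.3, 3.6]
    - [0.76, -8.3, 3.6]
    - [0.76, -8.3, 3.6]
  angular:
    - [0, 0, 1.4]
    - [0, 0, 1.4]
    - [0, 0, 1.4]
    - [0, 0, 1.4]
    - [0, 0, 1.4]
  claw: [50, 50, 50, 50, 50]

```text
t: 1.2
eef_pos: [0.4536, -0.2031, 0.1199]
tool_rot: [-0.001, 0.976, -0.219, -0.001]
contact_force: [-0.1, 0.2, -0.2]
gripper_width: 0.59
```

Run:
```python
from h import *
B=np.array([.4863,-.2205]); g=fr(B,-26.1,-.035,0)
go([*g,.08],-26.1)
c=snap('side','s1.png'); cv2.imwrite('pics/s1c.png',cv2.resize(c['pixels'][130:330,300:500],None,fx=3,fy=3))
c=snap('top','t1.png'); cv2.imwrite('pics/t1c.png',cv2.resize(c['pixels'][180:380,280:480],None,fx=3,fy=3))
```

```text
t 1.2 pos [ 0.4536 -0.2031  0.1199] F [-0.1  0.2 -0.2] w 50.4
dp [0.09 0.05 1.59] ang [-0.01  0.02  0.15]
```

View pics/s1c.png

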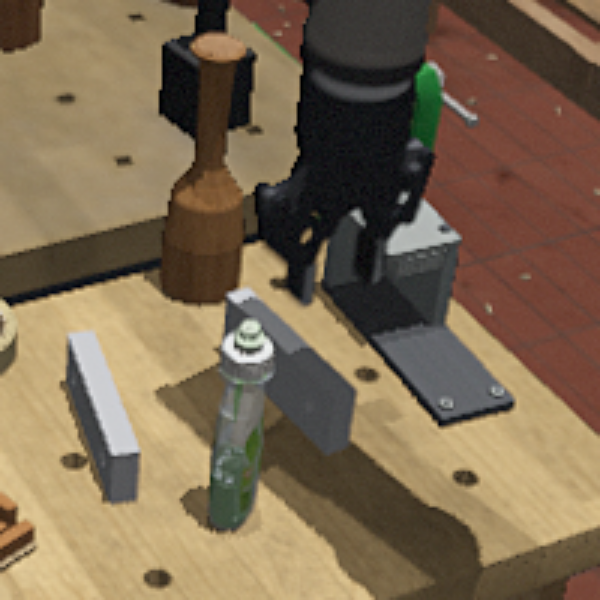

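View pics/t1c.png

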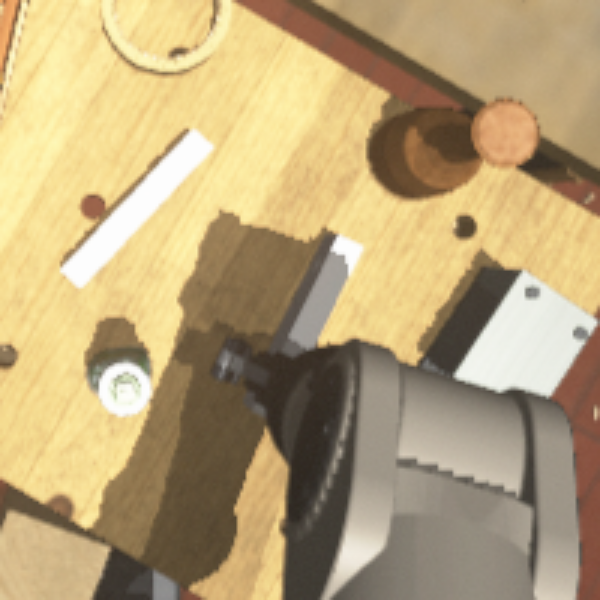

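The gripper straddles the near bar, clear of the bottle (side crop (240,430)). Descending and gripping.

jog_arm:
  dp:
    - [0.09, 0.05, 1.5]
    - [0.09, 0.05, 3]
    - [0.09, 0.05, 4]
    - [0.09, 0.05, 4]
    - [0.09, 0.05, 4]
  angular:
    - [0, 0, 0.15]
    - [0, 0, 0.15]
    - [0, 0, 0.15]
    - [0, 0, 0.15]
    - [0, 0, 0.15]
  claw: [50, 50, 50, 50, 50]

```text
t: 1.8
eef_pos: [0.4543, -0.2104, 0.0217]
tool_rot: [0.0, 0.974, -0.229, -0.0]
contact_force: [-0.0, -0.4, 0.6]
gripper_width: 0.59
```

jog_arm:
  dp:
    - [0, 0, 0]
    - [0, 0, 0]
    - [0, 0, 0]
    - [0, 0, 0]
    - [0, 0, 0]
  angular:
    - [0, 0, 0]
    - [0, 0, 0]
    - [0, 0, 0]
    - [0, 0, 0]
    - [0, 0, 0]
  claw: [5, 5, 5, 5, 5]

```text
t: 2.3
eef_pos: [0.4558, -0.2099, 0.0229]
tool_rot: [0.0, 0.974, -0.228, 0.002]
contact_force: [-0.6, 0.6, 6.3]
gripper_width: 0.227
```

Run:
```python
from h import *
# target: bar centre at gauge x=-.10 => grip at -.135
go(gp(-.135,0,.09),GY)
```

```text
t 2.3 pos [ 0.4558 -0.2099  0.0229] F [-0.6  0.6  6.3] w 19.4
dp [-3.64  4.29 -2.7 ] ang [-0.01 -0.04  1.33]
```

Run:
```python
from h import *
go(gp(-.118,0.05,.075),GY)
go(gp(-.114,0.0,.075),GY)
```

```text
t 2.3 pos [ 0.4558 -0.2099  0.0229] F [-0.6  0.6  6.3] w 19.4
dp [-2.74  2.38 -2.09] ang [-0.01 -0.04  1.33]
t 2.3 pos [ 0.4558 -0.2099  0.0229] F [-0.6  0.6  6.3] w 19.4
dp [-2.81  4.39 -2.09] ang [-0.01 -0.04  1.33]
```

jog_arm:
  dp:
    - [0, 0, -1]
    - [-1.2, 0, -2.1]
    - [-2.7, 1.4, -2.1]
    - [-2.75, 2.9, -2.1]
    - [-2.8, 4.4, -2.1]
  angular:
    - [0, 0, 0]
    - [0, 0, 0.6]
    - [0, 0, 1.33]
    - [0, 0, 1.33]
    - [0, 0, 1.33]
  claw: [5, 5, 5, 5, 5]

```text
t: 2.8
eef_pos: [0.3412, -0.2772, 0.0746]
tool_rot: [0.0, 0.959, -0.283, 0.0]
contact_force: [0.7, -0.4, -2.4]
gripper_width: 0.226
```

jog_arm:
  dp:
    - [0, 0, 0]
    - [0, 0, 0]
    - [0, 0, 0]
    - [0, 0, 0]
    - [0, 0, 0]
  angular:
    - [0, 0, 0]
    - [0, 0, 0]
    - [0, 0, 0]
    - [0, 0, 0]
    - [0, 0, 0]
  claw: [5, 5, 5, 5, 5]

```text
t: 3.3
eef_pos: [0.3434, -0.2762, 0.0737]
tool_rot: [-0.0, 0.959, -0.283, 0.0]
contact_force: [0.2, -0.1, -3.0]
gripper_width: 0.224
```

Run:
```python
from h import *
go(gp(-.114,0.0,.033),GY)
c=snap('side','s2.png'); cv2.imwrite('pics/s2c.png',cv2.resize(c['pixels'][170:290,370:490],None,fx=5,fy=5,interpolation=cv2.INTER_CUBIC))
c=snap('top','t2.png'); cv2.imwrite('pics/t2c.png',cv2.resize(c['pixels'][220:380,350:510],None,fx=3.75,fy=3.75,interpolation=cv2.INTER_CUBIC))
```

```text
t 3.3 pos [ 0.3434 -0.2762  0.0737] F [ 0.2 -0.1 -3. ] w 19.1
dp [0.03 0.02 1.63] ang [-0.    0.    0.02]
```

View pics/s2c.png

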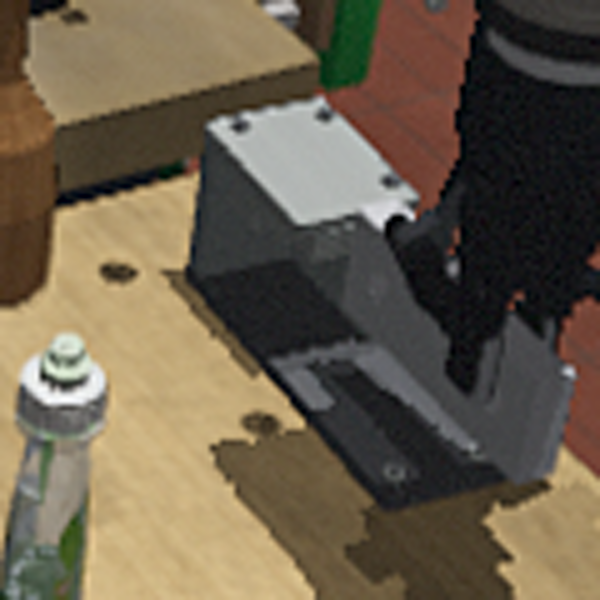

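View pics/t2c.png

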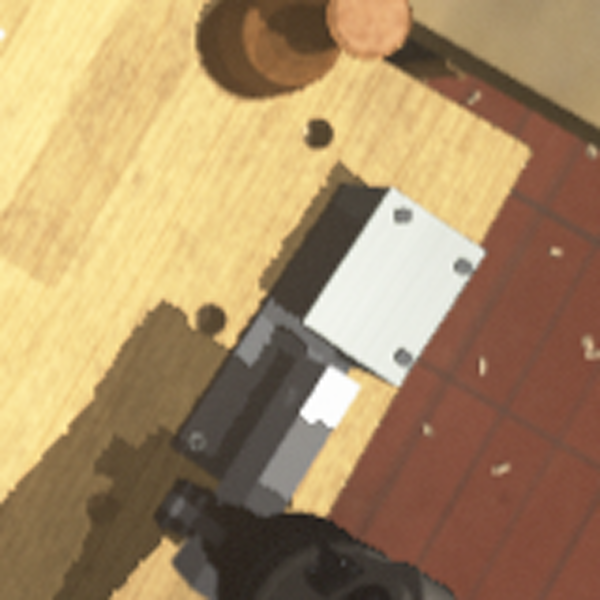

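Run:
```python
from h import *
c=read_camera('top')
def inv(P):
    t=np.radians(GY); d=P[:2]-G0; return np.array([d@[np.cos(t),np.sin(t)],d@[-np.sin(t),np.cos(t)]])
def tc(p): return ((p[0]+.5)/3.75-.5+350,(p[1]+.5)/3.75-.5+220)
for z in(.097,.105):
  for p in((329,366),(361,380),(303,410),(332,428),(262,480),(296,500)): print(z,p,inv(onz(c,*tc(p),z)).round(4))
for p in((303,323),(400,387),(391,188),(485,250)): print('jaw',inv(onz(c,*tc(p),.092)).round(4))
go(gp(-.114,0.0,.033),GY)
```

```text
0.097 (329, 366) [-0.0122  0.0078]
0.097 (361, 380) [-0.0089 -0.011 ]
0.097 (303, 410) [-0.0399  0.0068]
0.097 (332, 428) [-0.0393 -0.0117]
0.097 (262, 480) [-0.0837  0.0051]
0.097 (296, 500) [-0.0825 -0.0162]
0.105 (329, 366) [-0.0126  0.0103]
0.105 (361, 380) [-0.0093 -0.0082]
0.105 (303, 410) [-0.0401  0.0094]
0.105 (332, 428) [-0.0395 -0.009 ]
0.105 (262, 480) [-0.0835  0.0077]
0.105 (296, 500) [-0.0823 -0.0134]
jaw [-0.0002  0.0308]
jaw [ 0.     -0.0327]
jaw [0.0887 0.0301]
jaw [ 0.0889 -0.0317]
t 3.45 pos [ 0.3431 -0.2766  0.0737] F [-0.9  0.3 -2.9] w 19.2
dp [ 0.04 -0.    1.63] ang [-0.    0.    0.01]
```

jog_arm:
  dp:
    - [0, -0.12, 0.6]
    - [0, -0.12, 1.2]
    - [0, -0.12, 1.5]
    - [0, -0.12, 1.6]
    - [0, -0.12, 1.6]
  angular:
    - [0, 0, 0]
    - [0, 0, 0]
    - [0, 0, 0]
    - [0, 0, 0]
    - [0, 0, 0]
  claw: [5, 5, 5, 5, 5]

```text
t: 3.95
eef_pos: [0.3444, -0.2745, 0.0337]
tool_rot: [-0.0, 0.959, -0.284, -0.0]
contact_force: [-0.5, 0.4, -3.0]
gripper_width: 0.225
```

Run:
```python
from h import *
go(gp(-.114,0.0,.033),GY)
```

```text
t 3.95 pos [ 0.3444 -0.2745  0.0337] F [-0.5  0.4 -3. ] w 19.2
dp [0.04 0.09 0.03] ang [ 0.  0. -0.]
```

jog_arm:
  dp:
    - [0, 0, 0.02]
    - [0, 0, 0.04]
    - [0, 0, 0.06]
    - [0, 0, 0.06]
    - [0, 0, 0.06]
  angular:
    - [0, 0, 0]
    - [0, 0, 0]
    - [0, 0, 0]
    - [0, 0, 0]
    - [0, 0, 0]
  claw: [5, 5, 5, 5, 5]
  grip_force: 20

```text
t: 4.45
eef_pos: [0.3447, -0.2748, 0.0329]
tool_rot: [0.0, 0.959, -0.284, 0.0]
contact_force: [-1.4, 0.9, 6.1]
gripper_width: 0.219
```

jog_arm:
  dp:
    - [0.25, 0, 0]
    - [0.5, 0, 0]
    - [0.75, 0, 0]
    - [0.95, 0, 0]
    - [1.1, 0, 0]
  angular:
    - [0, 0, 0]
    - [0, 0, 0]
    - [0, 0, 0]
    - [0, 0, 0]
    - [0, 0, 0]
  claw: [5, 5, 5, 5, 5]

```text
t: 4.95
eef_pos: [0.3664, -0.2892, 0.0329]
tool_rot: [-0.0, 0.959, -0.284, -0.001]
contact_force: [-7.5, 5.0, 13.5]
gripper_width: 0.229
```

jog_arm:
  dp:
    - [0.05, 0, 0]
    - [0.1, 0, 0]
    - [0.15, 0, 0]
    - [0.2, 0, 0]
    - [0.24, 0, 0]
  angular:
    - [0, 0, 0]
    - [0, 0, 0]
    - [0, 0, 0]
    - [0, 0, 0]
    - [0, 0, 0]
  claw: [5, 5, 5, 5, 5]

```text
t: 5.45
eef_pos: [0.3713, -0.2923, 0.0329]
tool_rot: [-0.0, 0.959, -0.284, -0.001]
contact_force: [-7.2, 4.5, 11.3]
gripper_width: 0.223
```

Run:
```python
from h import *
go(gp(-.075,0.0,.033),GY)
```

```text
t 5.45 pos [ 0.3713 -0.2923  0.0329] F [-7.2  4.5 11.3] w 19.1
dp [ 0.31  0.08 -0.  ] ang [ 0.    0.03 -0.01]
```

jog_arm:
  dp:
    - [0.03, 0, -0.02]
    - [0.06, 0, -0.04]
    - [0.09, 0, -0.04]
    - [0.12, 0, -0.04]
    - [0.16, 0, -0.04]
  angular:
    - [0, 0, 0]
    - [0, 0, 0]
    - [0, 0, 0]
    - [0, 0, 0]
    - [0, 0, 0]
  claw: [5, 5, 5, 5, 5]

```text
t: 5.95
eef_pos: [0.3752, -0.2945, 0.033]
tool_rot: [-0.0, 0.959, -0.284, -0.001]
contact_force: [-3.5, 3.9, 3.5]
gripper_width: 0.224
```

jog_arm:
  dp:
    - [0.03, 0, 0]
    - [0.06, 0, 0]
    - [0.09, 0, 0]
    - [0.12, 0, 0]
    - [0.16, 0, 0]
  angular:
    - [0, 0, 0]
    - [0, 0, 0]
    - [0, 0, 0]
    - [0, 0, 0]
    - [0, 0, 0]
  claw: [5, 5, 5, 5, 5]

```text
t: 6.45
eef_pos: [0.3753, -0.2945, 0.0329]
tool_rot: [-0.001, 0.959, -0.284, -0.004]
contact_force: [-14.1, 9.9, 17.8]
gripper_width: 0.222
```

Run:
```python
from h import *
go(gp(-.075,0.0,.033),GY)
```

```text
t 6.45 pos [ 0.3753 -0.2945  0.0329] F [-14.1   9.9  17.8] w 19.0
dp [ 0.13  0.1  -0.01] ang [-0.   0.1  0. ]
```

Run:
```python
from h import *
c=snap('side','s3.png'); cv2.imwrite('pics/s3c.png',cv2.resize(c['pixels'][170:290,370:490],None,fx=5,fy=5,interpolation=cv2.INTER_CUBIC))
for x in(-.115,-.09):
  for h in (.01,.056,.064): print(x,h,((proj(c,[gp(x,.01,h)])[0]-[370,170])*5).round(0))
```

```text
-0.115 0.01 [446. 502.]
-0.115 0.056 [463. 421.]
-0.115 0.064 [465. 406.]
-0.09 0.01 [416. 468.]
-0.09 0.056 [431. 388.]
-0.09 0.064 [434. 373.]
```

View pics/s3c.png

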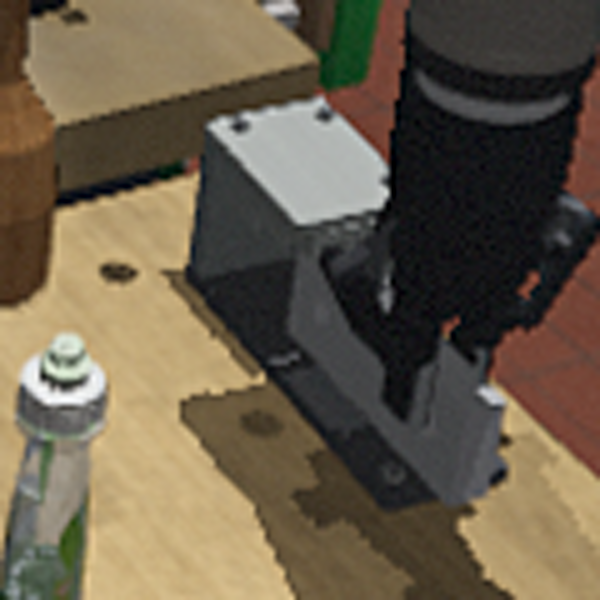

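The rear end sits at crop (445,500), matching x=-0.115 and a 54 mm height (predicted (446,502)). The nose stopped at about 25 mm with 17 N, so this is the 54 mm bar.

jog_arm:
  dp:
    - [-0.2, 0, -0.05]
    - [-0.3, 0, -0.08]
    - [-0.8, 0, -0.1]
    - [-1.4, 0, -0.1]
    - [-2.0, 0, -0.1]
  angular:
    - [0, 0, 0]
    - [0, 0, 0]
    - [0, 0, 0]
    - [0, 0, 0]
    - [0, 0, 0]
  claw: [5, 5, 5, 5, 5]
  grip_force: 70

```text
t: 7.0
eef_pos: [0.3365, -0.2695, 0.0357]
tool_rot: [0.0, 0.959, -0.284, 0.0]
contact_force: [-1.2, 0.7, -2.4]
gripper_width: 0.224
```

Run:
```python
from h import *
# waypoint high
go([.36,-.27,.23],GY)
go([.52,-.12,.24],30)
# tray: cradle54, TCP at tray x -.034-.1
go(tp(-.154,.058,.20),TY)
```

```text
t 7.0 pos [ 0.3365 -0.2695  0.0357] F [-1.2  0.7 -2.4] w 19.2
dp [ 0.8  -0.49 -7.77] ang [ 0. -0. -0.]
t 7.0 pos [ 0.3365 -0.2695  0.0357] F [-1.2  0.7 -2.4] w 19.2
dp [ 2.9  -9.01 -8.17] ang [  0.   -0.  -12.6]
t 7.0 pos [ 0.3365 -0.2695  0.0357] F [-1.2  0.7 -2.4] w 19.2
dp [  3.02 -12.38  -6.57] ang [  0.    -0.   -22.14]
```

jog_arm:
  dp:
    - [0, 0, -1.5]
    - [0.2, 0, -3.5]
    - [0.5, -0.2, -5.5]
    - [0.7, -0.5, -7.5]
    - [0.9, -1.2, -8.2]
  angular:
    - [0, 0, 0]
    - [0, 0, 0]
    - [0, 0, 0]
    - [0, 0, 0]
    - [0, 0, -1]
  claw: [5, 5, 5, 5, 5]

```text
t: 7.5
eef_pos: [0.3734, -0.2589, 0.2454]
tool_rot: [0.001, 0.97, -0.243, 0.004]
contact_force: [1.1, -1.1, -3.4]
gripper_width: 0.222
```

Run:
```python
from h import *
go(tp(-.10,.058,.24),TY)
```

```text
t 7.5 pos [ 0.3734 -0.2589  0.2454] F [ 1.1 -1.1 -3.4] w 19.0
dp [  2.37 -13.09   0.23] ang [  0.09  -0.06 -21.17]
```

jog_arm:
  dp:
    - [0.4, -2.2, 0.2]
    - [0.8, -4.4, 0.2]
    - [1.2, -6.6, 0.2]
    - [1.6, -8.8, 0.2]
    - [2.0, -11, 0.2]
  angular:
    - [0, 0, -1.7]
    - [0, 0, -3.4]
    - [0, 0, -5.1]
    - [0, 0, -6.8]
    - [0, 0, -8.5]
  claw: [5, 5, 5, 5, 5]

```text
t: 8.0
eef_pos: [0.5276, -0.0595, 0.2354]
tool_rot: [0.0, 0.992, 0.129, -0.0]
contact_force: [0.9, -0.8, -3.0]
gripper_width: 0.225
```

Run:
```python
from h import *
go(tp(-.10,.058,.20),TY)
```

```text
t 8.0 pos [ 0.5276 -0.0595  0.2354] F [ 0.9 -0.8 -3. ] w 19.2
dp [ 2.65 -1.83  1.42] ang [  0.     0.   -12.58]
```

jog_arm:
  dp:
    - [0.5, -0.3, 0.2]
    - [1.1, -0.7, 0.4]
    - [1.6, -1.1, 0.6]
    - [2.1, -1.5, 0.8]
    - [2.65, -1.8, 1.0]
  angular:
    - [0, 0, -1.7]
    - [0, 0, -3.4]
    - [0, 0, -5.1]
    - [0, 0, -6.8]
    - [0, 0, -8.5]
  claw: [5, 5, 5, 5, 5]

```text
t: 8.5
eef_pos: [0.5797, -0.0003, 0.2099]
tool_rot: [-0.0, 0.877, 0.48, -0.001]
contact_force: [0.4, 0.4, -3.5]
gripper_width: 0.218
```

Run:
```python
from h import *
go(tp(-.10,.058,.10),TY)
```

```text
t 8.5 pos [ 5.797e-01 -3.000e-04  2.099e-01] F [ 0.4  0.4 -3.5] w 18.6
dp [ 0.08 -0.03  4.4 ] ang [-0.01  0.01 -4.07]
```

jog_arm:
  dp:
    - [0.08, 0, 1]
    - [0.08, 0, 2]
    - [0.08, 0, 3]
    - [0.08, 0, 4.4]
    - [0.08, 0, 4.4]
  angular:
    - [0, 0, -1.5]
    - [0, 0, -3]
    - [0, 0, -4.07]
    - [0, 0, -4.07]
    - [0, 0, -4.07]
  claw: [5, 5, 5, 5, 5]

```text
t: 9.0
eef_pos: [0.577, -0.0001, 0.0961]
tool_rot: [-0.003, 0.781, 0.625, -0.004]
contact_force: [-0.7, 0.1, -3.5]
gripper_width: 0.222
```

Run:
```python
from h import *
go(tp(-.06,.058,.078),TY)
c=snap('side','s4.png'); cv2.imwrite('pics/s4c.png',cv2.resize(c['pixels'][160:360,180:380],None,fx=3,fy=3,interpolation=cv2.INTER_CUBIC))
c=snap('top','t4.png'); cv2.imwrite('pics/t4c.png',cv2.resize(c['pixels'][140:290,180:330],None,fx=4,fy=4,interpolation=cv2.INTER_CUBIC))
```

```text
t 9.0 pos [ 5.77e-01 -1.00e-04  9.61e-02] F [-0.7  0.1 -3.5] w 18.9
dp [1.7  0.1  0.72] ang [-0.1   0.03 -0.07]
```

View pics/s4c.png

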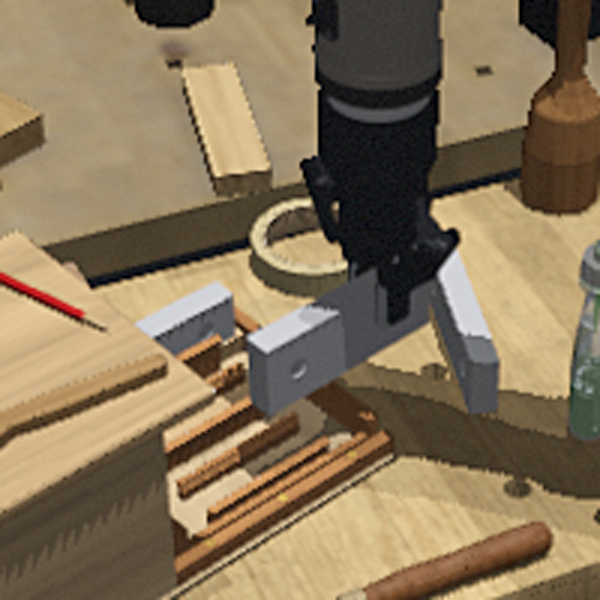

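View pics/t4c.png

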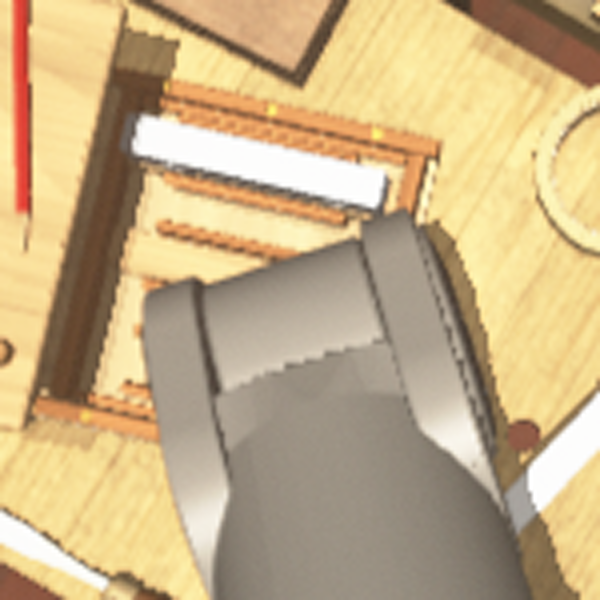

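Run:
```python
from h import *
go(tp(-.034,.058,.07),TY)
```

```text
t 9.1 pos [0.5807 0.0006 0.1006] F [-0.3 -0.3 -1.9] w 19.1
dp [ 2.67 -0.05  1.22] ang [-0.02  0.01 -0.08]
```

jog_arm:
  dp:
    - [0.6, -0.05, 0.6]
    - [1.3, -0.05, 1.2]
    - [2.0, -0.05, 1.2]
    - [2.67, -0.05, 1.2]
    - [2.67, -0.05, 1.2]
  angular:
    - [0, 0, 0]
    - [0, 0, 0]
    - [0, 0, 0]
    - [0, 0, 0]
    - [0, 0, 0]
  claw: [5, 5, 5, 5, 5]

```text
t: 9.6
eef_pos: [0.5965, 0.0707, 0.0729]
tool_rot: [0.0, 0.779, 0.626, 0.002]
contact_force: [-0.2, 0.7, -2.6]
gripper_width: 0.223
```

Run:
```python
from h import *
c=snap('side','s5.png'); cv2.imwrite('pics/s5c.png',cv2.resize(c['pixels'][220:360,220:340],None,fx=4.2,fy=4.2,interpolation=cv2.INTER_CUBIC))
c=snap('top','t5.png'); cv2.imwrite('pics/t5c.png',cv2.resize(c['pixels'][140:290,180:330],None,fx=4,fy=4,interpolation=cv2.INTER_CUBIC))
go(tp(-.034,.058,.035),TY)
```

```text
t 9.7 pos [0.5956 0.0667 0.072 ] F [ 0.1 -0.2 -2.9] w 19.5
dp [-0.04 -0.06  1.48] ang [ 0.02 -0.   -0.06]
```

View pics/s5c.png

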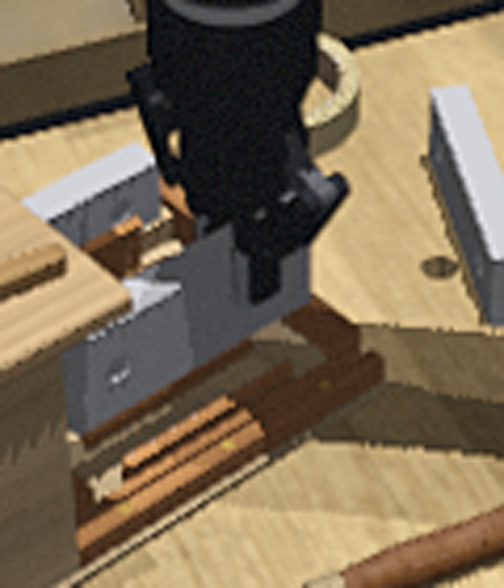

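View pics/t5c.png

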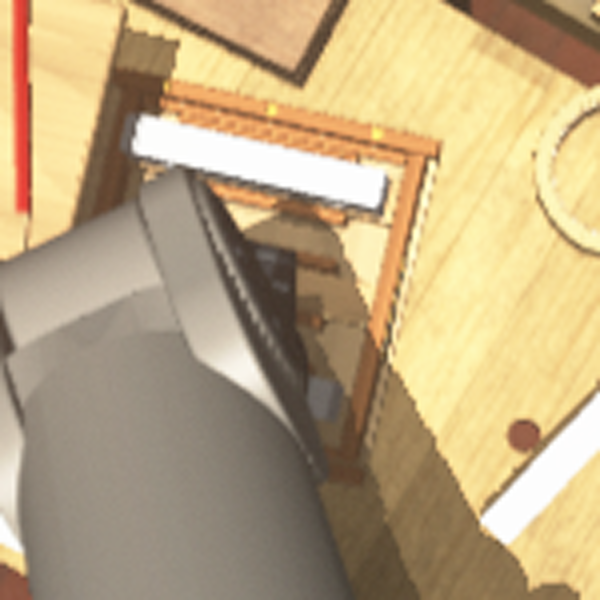

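Run:
```python
from h import *
s=read_camera('side');c=read_camera('top')
def inv(P):
    t=np.radians(TY); d=P[:2]-T0; return np.array([d@[np.cos(t),np.sin(t)],d@[-np.sin(t),np.cos(t)]]).round(4)
def sc(p): return ((p[0]+.5)/4.2-.5+220,(p[1]+.5)/4.2-.5+220)
def tc(p): return ((p[0]+.5)/4-.5+180,(p[1]+.5)/4-.5+140)
for z in (.046,.049):
  for p in((80,432),(195,367),(310,298)): print('bar bottom near edge',z,inv(onz(s,*sc(p),z)))
for p in((343,382),(333,418),(310,415)): print('rear top',inv(onz(c,*tc(p),.103)))
# from original side picture: 54 guides' tops: near guide (125,472)-(290,370); far guide (85,440)-(248,335)
for p in((125,462),(290,366),(82,428),(248,331)): print('guide',inv(onz(s,*sc(p),.027)))
for p in((385,356),(357,332)): print('rail/front',inv(onz(s,*sc(p),.028)),inv(onz(s,*sc(p),.036)))
go(tp(-.034,.058,.035),TY)
```

```text
bar bottom near edge 0.046 [0.0678 0.0629]
bar bottom near edge 0.046 [0.0023 0.0644]
bar bottom near edge 0.046 [-0.0692  0.0639]
bar bottom near edge 0.049 [0.0695 0.0654]
bar bottom near edge 0.049 [0.0042 0.0669]
bar bottom near edge 0.049 [-0.067   0.0664]
rear top [-0.0728  0.0468]
rear top [-0.072   0.0656]
rear top [-0.0604  0.0668]
guide [0.0534 0.0759]
guide [-0.0442  0.078 ]
guide [0.0548 0.0454]
guide [-0.045   0.0459]
rail/front [-0.082   0.1038] [-0.0762  0.11  ]
rail/front [-0.0832  0.0823] [-0.0774  0.0887]
t 9.8 pos [0.5951 0.0651 0.0714] F [-1.1 -1.3 -2.8] w 19.1
dp [ 0.03 -0.05  1.45] ang [ 0.01  0.01 -0.09]
```

Run:
```python
from h import *
im=cv2.imread('pics/side0.png')
cv2.imwrite('pics/sg.png',cv2.resize(im[270:350,232:318],None,fx=9,fy=7.5,interpolation=cv2.INTER_CUBIC))
im=cv2.imread('pics/top0.png')
cv2.imwrite('pics/tg.png',cv2.resize(im[180:260,195:285],None,fx=8,fy=7.5,interpolation=cv2.INTER_CUBIC))
```

```text
(no output)
```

View pics/sg.png

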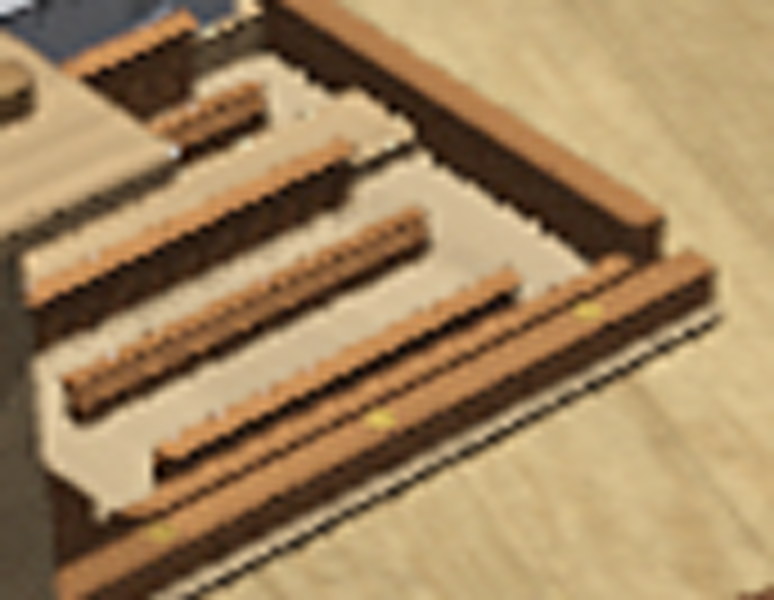

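View pics/tg.png

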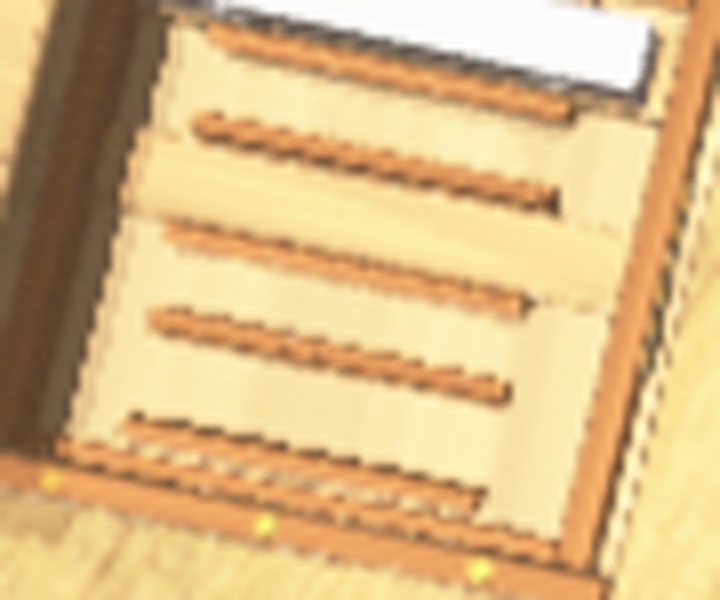

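Run:
```python
from h import *
s=read_camera('side');c=read_camera('top')
def inv(P):
    t=np.radians(TY); d=P[:2]-T0; return (1000*np.array([d@[np.cos(t),np.sin(t)],d@[-np.sin(t),np.cos(t)]])).round(1)
def sc(p): return ((p[0]+.5)/9-.5+232,(p[1]+.5)/7.5-.5+270)
def tc(p): return ((p[0]+.5)/8-.5+195,(p[1]+.5)/7.5-.5+180)
print('S g5 back edge (40)',[inv(onz(s,*sc(p),.027)) for p in((65,378),(415,210))])
print('S g6 back edge (70-72)',[inv(onz(s,*sc(p),.027)) for p in((155,450),(510,268))])
print('S g6 front edge (76)',[inv(onz(s,*sc(p),.027)) for p in((160,462),(520,285))])
print('S rail outer (99)',[(inv(onz(s,*sc(p),.022)),inv(onz(s,*sc(p),.028))) for p in((60,595),(715,270))])
print('S g3 ',[inv(onz(s,*sc(p),.035)) for p in((30,300),(350,150))])
for n,z,P in(('g5',.027,((150,318),(510,392))),('g6',.027,((130,425),(485,498))),('g3',.035,((195,125),(558,200))),('g4',.035,((168,236),(525,305))),('rail out',.022,((0,480),(600,598)))):
    print('T',n,[inv(onz(c,*tc(p),z)) for p in P])
print('T front outer',[inv(onz(c,*tc(p),.036)) for p in((715,30),(590,565))])
```

```text
S g5 back edge (40) [array([52.8, 41.5]), array([-45.1,  42.6])]
S g6 back edge (70-72) [array([54.2, 75. ]), array([-46.3,  74.2])]
S g6 front edge (76) [array([56. , 79.1]), array([-43.6,  80.6])]
S rail outer (99) [(array([96.7, 97.5]), array([ 99.8, 102.1])), (array([-83.6, 101.3]), array([-79.2, 106. ]))]
S g3  [array([45.6, 20.1]), array([-44. ,  21.1])]
T g5 [array([52.9, 42.1]), array([-47.9,  41.1])]
T g6 [array([50.9, 73.7]), array([-48.4,  72.8])]
T g3 [array([ 52.4, -15.2]), array([-48.8, -16.2])]
T g4 [array([51.9, 18. ]), array([-47.1,  15.7])]
T rail out [array([82.8, 97.4]), array([-85.3,  94.4])]
T front outer [array([-79.2, -74.3]), array([-81.7,  85.3])]
```

jog_arm:
  dp:
    - [0.16, -0.1, 0.2]
    - [0.16, -0.1, 0.5]
    - [0.16, -0.1, 0.8]
    - [0.16, -0.1, 0.95]
    - [0.16, -0.1, 0.95]
  angular:
    - [0, 0, -0.09]
    - [0, 0, -0.09]
    - [0, 0, -0.09]
    - [0, 0, -0.09]
    - [0, 0, -0.09]
  claw: [5, 5, 5, 5, 5]

```text
t: 10.4
eef_pos: [0.5931, 0.0704, 0.0462]
tool_rot: [-0.0, 0.778, 0.628, -0.0]
contact_force: [0.7, -0.3, -2.3]
gripper_width: 0.225
```

Run:
```python
from h import *
go(tp(-.0305,.0593,.035),TY)
c=snap('side','s6.png'); cv2.imwrite('pics/s6c.png',cv2.resize(c['pixels'][260:350,222:318],None,fx=8,fy=6.6,interpolation=cv2.INTER_CUBIC))
```

```text
t 10.4 pos [0.5931 0.0704 0.0462] F [ 0.7 -0.3 -2.3] w 19.2
dp [-0.02  0.02  0.45] ang [-0.01  0.    0.01]
```

View pics/s6c.png

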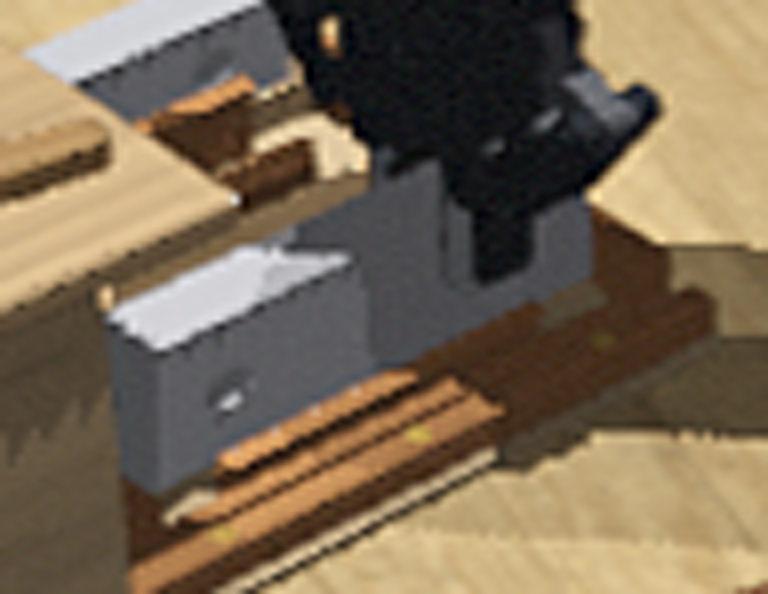

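jog_arm:
  dp:
    - [0, 0, 0.1]
    - [0, 0, 0.2]
    - [0, 0, 0.3]
    - [0, 0, 0.38]
    - [0, 0, 0.42]
  angular:
    - [0, 0, 0]
    - [0, 0, 0]
    - [0, 0, 0]
    - [0, 0, 0]
    - [0, 0, 0]
  claw: [5, 5, 5, 5, 5]

```text
t: 10.95
eef_pos: [0.594, 0.0705, 0.0366]
tool_rot: [0.0, 0.778, 0.628, 0.001]
contact_force: [2.7, -1.5, -2.8]
gripper_width: 0.223
```

Run:
```python
from h import *
go(tp(-.0305,.0593,.035),TY)
```

```text
t 10.95 pos [0.594  0.0705 0.0366] F [ 2.7 -1.5 -2.8] w 19.0
dp [-0.03 -0.01  0.06] ang [ 0.02 -0.    0.01]
```

jog_arm:
  dp:
    - [0, 0, 0.04]
    - [0, 0, 0.08]
    - [0, 0, 0.08]
    - [0, 0, 0.08]
    - [0, 0, 0.08]
  angular:
    - [0, 0, 0]
    - [0, 0, 0]
    - [0, 0, 0]
    - [0, 0, 0]
    - [0, 0, 0]
  claw: [5, 5, 20, 28, 32]

```text
t: 11.45
eef_pos: [0.5919, 0.071, 0.0341]
tool_rot: [-0.001, 0.778, 0.628, -0.001]
contact_force: [-1.5, 0.2, -0.8]
gripper_width: 0.383
```

jog_arm:
  dp:
    - [0, 0, 0]
    - [0, 0, 0]
    - [0, 0, -0.5]
    - [0, 0, -1.5]
    - [0, 0, -3]
  angular:
    - [0, 0, 0]
    - [0, 0, 0]
    - [0, 0, 0]
    - [0, 0, 0]
    - [0, 0, 0]
  claw: [32, 34, 34, 34, 34]

```text
t: 11.95
eef_pos: [0.5917, 0.0704, 0.1093]
tool_rot: [-0.001, 0.778, 0.628, -0.002]
contact_force: [0.3, -0.5, 0.6]
gripper_width: 0.4
```

jog_arm:
  dp:
    - [-0.5, 0, -1]
    - [-2, 0, -2.5]
    - [-4, 0, -4]
    - [-5, 0, -4]
    - [-5, 0, -4]
  angular:
    - [0, 0, 1.7]
    - [0, 0, 3.4]
    - [0, 0, 5.1]
    - [0, 0, 6.8]
    - [0, 0, 8.5]
  claw: [34, 40, 45, 50, 50]

```text
t: 12.45
eef_pos: [0.5667, -0.0585, 0.2128]
tool_rot: [0.002, 0.955, 0.296, 0.001]
contact_force: [-0.1, -1.1, -0.5]
gripper_width: 0.586
```

Run:
```python
from h import *
A=np.array([.5708,-.0974]); g=fr(A,-42.8,-.035,0)
go([*g,.15],-42.8)
c=snap('side','s7.png'); cv2.imwrite('pics/s7c.png',cv2.resize(c['pixels'][210:360,200:350],None,fx=4,fy=4,interpolation=cv2.INTER_CUBIC))
c=snap('top','t7.png'); cv2.imwrite('pics/t7c.png',cv2.resize(c['pixels'][140:290,180:330],None,fx=4,fy=4,interpolation=cv2.INTER_CUBIC))
```

```text
t 12.45 pos [ 0.5667 -0.0585  0.2128] F [-0.1 -1.1 -0.5] w 50.1
dp [-1.06 -0.    2.51] ang [ 0.04 -0.05 15.45]
```

View pics/s7c.png

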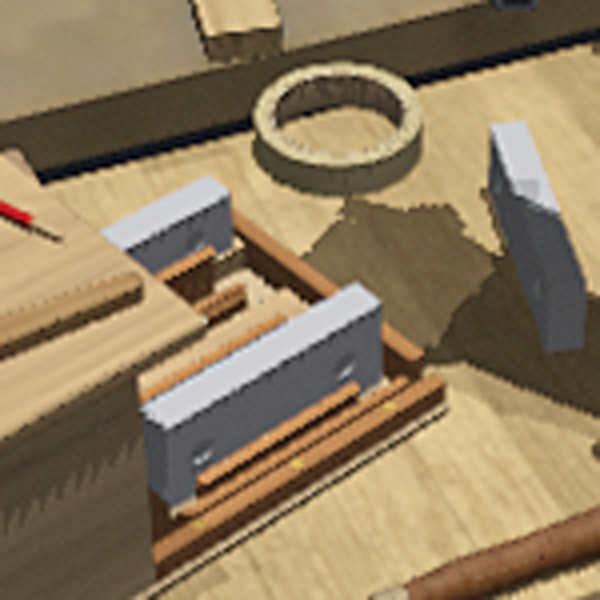

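View pics/t7c.png

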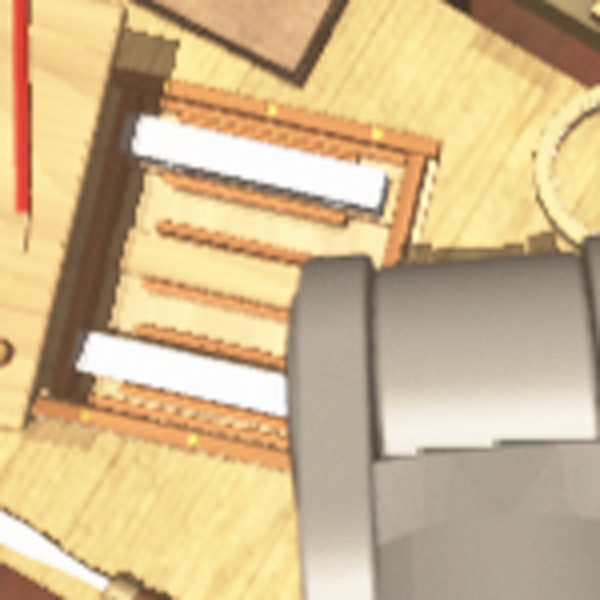

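The 54 bar stands in the near cradle with its top level with bar_low (side crop (260,350)), and bar_1 is undisturbed. I'll grip bar A at its far end, away from the bottle.

Run:
```python
from h import *
A=np.array([.5708,-.0974]); g=fr(A,137.2,-.035,0)
print(g); go([*g,.15],137.2)
```

```text
[ 0.59648055 -0.12118045]
t 12.55 pos [ 0.5668 -0.0527  0.211 ] F [-0.4  0.6 -0.2] w 49.7
dp [-0.6   2.92  2.44] ang [ 2.000e-02  0.000e+00 -2.042e+01]
```

jog_arm:
  dp:
    - [-0.1, 0.6, 0]
    - [-0.2, 1.2, 0]
    - [-0.4, 1.8, 0]
    - [-0.5, 2.4, 0]
    - [-0.6, 2.9, 0]
  angular:
    - [0, 0, -1.7]
    - [0, 0, -3.4]
    - [0, 0, -5.1]
    - [0, 0, -6.8]
    - [0, 0, -8.5]
  claw: [50, 50, 50, 50, 50]

```text
t: 13.05
eef_pos: [0.5968, -0.1185, 0.2095]
tool_rot: [-0.0, 0.774, 0.633, 0.0]
contact_force: [-0.3, 0.1, 0.0]
gripper_width: 0.588
```

jog_arm:
  dp:
    - [0, 0, 0]
    - [0, 0, 0]
    - [0, 0, 0]
    - [0, 0, 0]
    - [0, 0, 0]
  angular:
    - [0, 0, -1.7]
    - [0, 0, -3.4]
    - [0, 0, -5.1]
    - [0, 0, -6.8]
    - [0, 0, -8.5]
  claw: [50, 50, 50, 50, 50]

```text
t: 13.55
eef_pos: [0.5965, -0.1176, 0.2096]
tool_rot: [-0.0, 0.492, 0.871, 0.0]
contact_force: [-0.3, 0.9, -0.4]
gripper_width: 0.582
```

Run:
```python
from h import *
go([.5965,-.1212,.13],137.2)
```

```text
t 13.55 pos [ 0.5965 -0.1176  0.2096] F [-0.3  0.9 -0.4] w 49.7
dp [-0.13 -0.08  3.18] ang [ 0.01 -0.01 -3.23]
```

jog_arm:
  dp:
    - [-0.13, -0.08, 0.8]
    - [-0.13, -0.08, 1.6]
    - [-0.13, -0.08, 2.4]
    - [-0.13, -0.08, 3.2]
    - [-0.13, -0.08, 3.6]
  angular:
    - [0, 0, -1.6]
    - [0, 0, -3.2]
    - [0, 0, -3.23]
    - [0, 0, -3.23]
    - [0, 0, -3.23]
  claw: [50, 50, 50, 50, 50]

```text
t: 14.05
eef_pos: [0.5955, -0.1216, 0.1178]
tool_rot: [-0.001, 0.368, 0.93, 0.0]
contact_force: [-0.1, 1.0, -0.1]
gripper_width: 0.588
```

Run:
```python
from h import *
c=snap('side','s8.png'); cv2.imwrite('pics/s8c.png',cv2.resize(c['pixels'][170:320,300:450],None,fx=4,fy=4,interpolation=cv2.INTER_CUBIC))
go([.5965,-.1212,.022],137.2)
```

```text
t 14.1 pos [ 0.595  -0.1218  0.1169] F [-0.4 -0.2 -0.8] w 50.0
dp [-0.04  0.07  3.8 ] ang [-0.02 -0.04 -0.1 ]
```

View pics/s8c.png

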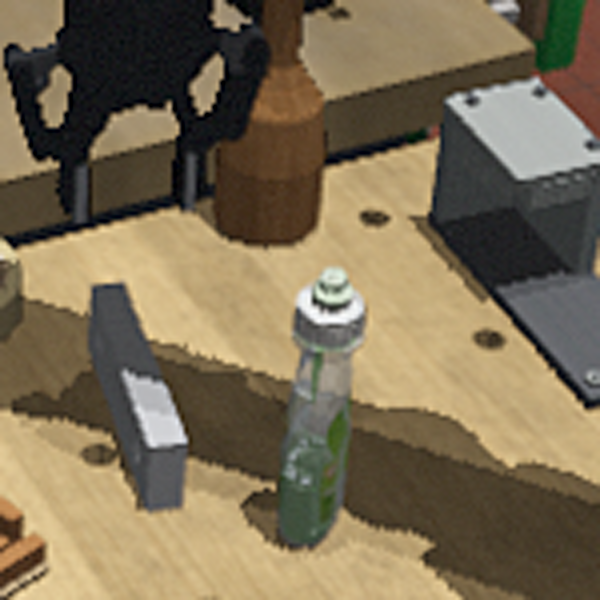

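jog_arm:
  dp:
    - [-0.04, 0.05, 1.2]
    - [-0.04, 0.05, 2.4]
    - [-0.04, 0.05, 3.4]
    - [-0.04, 0.05, 3.75]
    - [-0.04, 0.05, 3.75]
  angular:
    - [0, 0, -0.1]
    - [0, 0, -0.1]
    - [0, 0, -0.1]
    - [0, 0, -0.1]
    - [0, 0, -0.1]
  claw: [50, 50, 50, 50, 50]

```text
t: 14.6
eef_pos: [0.5976, -0.1224, 0.0253]
tool_rot: [-0.001, 0.366, 0.931, 0.0]
contact_force: [-0.5, 0.5, 0.1]
gripper_width: 0.586
```

jog_arm:
  dp:
    - [0, 0, 0]
    - [0, 0, 0]
    - [0, 0, 0]
    - [0, 0, 0]
    - [0, 0, 0]
  angular:
    - [0, 0, 0]
    - [0, 0, 0]
    - [0, 0, 0]
    - [0, 0, 0]
    - [0, 0, 0]
  claw: [5, 5, 5, 5, 5]

```text
t: 15.1
eef_pos: [0.5994, -0.123, 0.0276]
tool_rot: [0.002, 0.367, 0.93, 0.0]
contact_force: [-0.8, 1.5, 6.8]
gripper_width: 0.215
```

Run:
```python
from h import *
go([.52,-.20,.23],137.2)
go(gp(-.114,0,.24),GY)
```

```text
t 15.1 pos [ 0.5994 -0.123   0.0276] F [-0.8  1.5  6.8] w 18.4
dp [ 0.2 -4.4 -8.1] ang [ 0.02  0.03 -0.05]
t 15.1 pos [ 0.5994 -0.123   0.0276] F [-0.8  1.5  6.8] w 18.4
dp [  3.24 -11.46  -8.52] ang [ 5.000e-02 -3.000e-02  3.399e+01]
```

jog_arm:
  dp:
    - [0, 0, 0]
    - [0, 0, 0]
    - [0, 0, 0.15]
    - [0, 0, 0.2]
    - [0, 0, 0.2]
  angular:
    - [0, 0, 0]
    - [0, 0, 0]
    - [0, 0, 0]
    - [0, 0, 0]
    - [0, 0, 0]
  claw: [28, 28, 28, 28, 28]

```text
t: 15.6
eef_pos: [0.5975, -0.123, 0.0202]
tool_rot: [-0.0, 0.367, 0.93, -0.0]
contact_force: [0.1, 0.3, 1.1]
gripper_width: 0.331
```

jog_arm:
  dp:
    - [0, 0, 0]
    - [0, 0, 0]
    - [0, 0, 0]
    - [0, 0, 0]
    - [0, 0, 0]
  angular:
    - [0, 0, 0]
    - [0, 0, 0]
    - [0, 0, 0]
    - [0, 0, 0]
    - [0, 0, 0]
  claw: [5, 5, 5, 5, 5]

```text
t: 16.1
eef_pos: [0.5979, -0.1229, 0.0207]
tool_rot: [-0.0, 0.367, 0.93, 0.0]
contact_force: [0.4, 0.2, -1.5]
gripper_width: 0.215
```

jog_arm:
  dp:
    - [0, 0, -1.5]
    - [0, 0, -3.3]
    - [0, -0.5, -5.2]
    - [0.2, -1.5, -7]
    - [0.3, -2.5, -8.8]
  angular:
    - [0, 0, 0]
    - [0, 0, 0]
    - [0, 0, 0]
    - [0, 0, 0.5]
    - [0, 0, 1.5]
  claw: [5, 5, 5, 5, 5]

```text
t: 16.6
eef_pos: [0.5496, -0.1624, 0.2391]
tool_rot: [-0.001, 0.428, 0.904, -0.0]
contact_force: [1.3, -1.7, -2.1]
gripper_width: 0.221
```

Run:
```python
from h import *
go([.45,-.2,.24],GY)
```

```text
t 16.6 pos [ 0.5496 -0.1624  0.2391] F [ 1.3 -1.7 -2.1] w 18.9
dp [ 1.37 -4.04 -0.03] ang [-2.000e-02  1.000e-02  3.248e+01]
```

jog_arm:
  dp:
    - [0.2, -0.6, -0.2]
    - [0.5, -1.4, -0.2]
    - [0.8, -2.2, -0.2]
    - [1.1, -3.1, -0.2]
    - [1.37, -4, -0.2]
  angular:
    - [0, 0, 1.7]
    - [0, 0, 3.4]
    - [0, 0, 5.1]
    - [0, 0, 6.8]
    - [0, 0, 8.5]
  claw: [5, 5, 5, 5, 5]

```text
t: 17.1
eef_pos: [0.4503, -0.1996, 0.2424]
tool_rot: [-0.0, 0.728, 0.686, -0.0]
contact_force: [-0.1, -0.6, -2.3]
gripper_width: 0.221
```

jog_arm:
  dp:
    - [0, 0, 0]
    - [0, 0, 0]
    - [0, 0, 0]
    - [0, 0, 0]
    - [0, 0, 0]
  angular:
    - [0, 0, 1.7]
    - [0, 0, 3.4]
    - [0, 0, 5.1]
    - [0, 0, 6.8]
    - [0, 0, 8.5]
  claw: [5, 5, 5, 5, 5]

```text
t: 17.6
eef_pos: [0.4511, -0.1994, 0.2424]
tool_rot: [-0.0, 0.927, 0.375, -0.001]
contact_force: [-0.4, 0.3, -2.9]
gripper_width: 0.216
```

jog_arm:
  dp:
    - [0, 0, 0]
    - [0, 0, 0]
    - [0, 0, 0]
    - [0, 0, 0]
    - [0, 0, 0]
  angular:
    - [0, 0, 1.7]
    - [0, 0, 3.4]
    - [0, 0, 5.1]
    - [0, 0, 6.8]
    - [0, 0, 8.5]
  claw: [5, 5, 5, 5, 5]

```text
t: 18.1
eef_pos: [0.4511, -0.1993, 0.2423]
tool_rot: [-0.0, 1.0, 0.014, -0.001]
contact_force: [0.3, -0.7, -2.3]
gripper_width: 0.223
```

Run:
```python
from h import *
go(gp(-.122,0.002,.18),GY)
```

```text
t 18.1 pos [ 0.4511 -0.1993  0.2423] F [ 0.3 -0.7 -2.3] w 19.0
dp [-4.59  2.74  2.5 ] ang [0.   0.02 6.92]
```

jog_arm:
  dp:
    - [-1.2, 0.6, 0.5]
    - [-2.4, 1.2, 1]
    - [-3.6, 1.8, 1.5]
    - [-4.6, 2.7, 2]
    - [-4.6, 2.74, 2.5]
  angular:
    - [0, 0, 1.7]
    - [0, 0, 3.4]
    - [0, 0, 5.1]
    - [0, 0, 6.8]
    - [0, 0, 6.9]
  claw: [5, 5, 5, 5, 5]

```text
t: 18.6
eef_pos: [0.3347, -0.2742, 0.1794]
tool_rot: [0.001, 0.958, -0.285, -0.002]
contact_force: [0.9, 0.4, -2.4]
gripper_width: 0.224
```

Run:
```python
from h import *
go(gp(-.122,0.002,.075),GY)
```

```text
t 18.6 pos [ 0.3347 -0.2742  0.1794] F [ 0.9  0.4 -2.4] w 19.1
dp [ 0.06 -0.19  4.18] ang [ 0.02  0.03 -0.03]
```

jog_arm:
  dp:
    - [0.06, -0.1, 1]
    - [0.06, -0.1, 2.2]
    - [0.06, -0.1, 3.4]
    - [0.06, -0.1, 4.2]
    - [0.06, -0.1, 4.2]
  angular:
    - [0, 0, 0]
    - [0, 0, 0]
    - [0, 0, 0]
    - [0, 0, 0]
    - [0, 0, 0]
  claw: [5, 5, 5, 5, 5]

```text
t: 19.1
eef_pos: [0.3396, -0.2691, 0.073]
tool_rot: [-0.001, 0.96, -0.28, -0.003]
contact_force: [-1.1, 0.8, -2.7]
gripper_width: 0.221
```

Run:
```python
from h import *
c=snap('top','t9.png'); cv2.imwrite('pics/t9c.png',cv2.resize(c['pixels'][220:380,350:510],None,fx=3.75,fy=3.75,interpolation=cv2.INTER_CUBIC))
c=snap('side','s9.png'); cv2.imwrite('pics/s9c.png',cv2.resize(c['pixels'][170:290,370:490],None,fx=5,fy=5,interpolation=cv2.INTER_CUBIC))
go(gp(-.122,0.001,.032),GY)
```

```text
t 19.2 pos [ 0.3417 -0.2704  0.0755] F [-0.  -0.7 -1.7] w 18.7
dp [-0.1   0.13  1.74] ang [0.   0.01 0.09]
```

View pics/t9c.png

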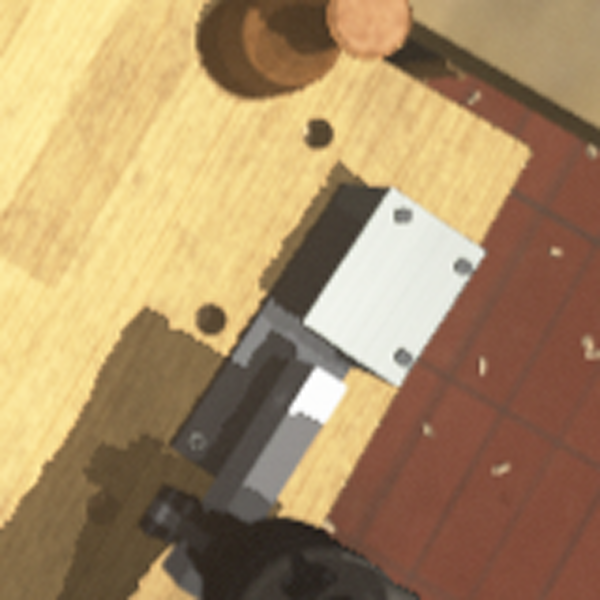

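View pics/s9c.png

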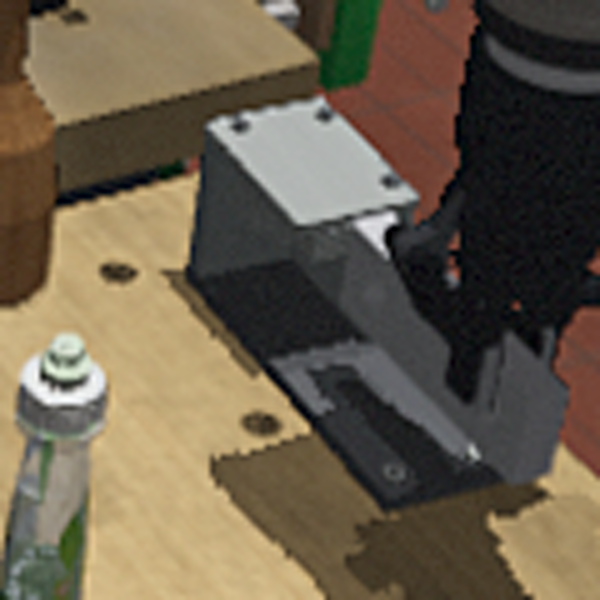

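jog_arm:
  dp:
    - [0, 0.06, 0.6]
    - [0, 0.06, 1.2]
    - [0, 0.06, 1.6]
    - [0, 0.06, 1.75]
    - [0, 0.06, 1.75]
  angular:
    - [0, 0, 0.09]
    - [0, 0, 0.09]
    - [0, 0, 0.09]
    - [0, 0, 0.09]
    - [0, 0, 0.09]
  claw: [5, 5, 5, 5, 5]

```text
t: 19.7
eef_pos: [0.3413, -0.272, 0.0319]
tool_rot: [0.0, 0.959, -0.284, 0.0]
contact_force: [0.3, 0.2, -3.1]
gripper_width: 0.222
```

jog_arm:
  dp:
    - [0, 0, 0.02]
    - [0, 0, 0.04]
    - [0, 0, 0.04]
    - [0, 0, 0.04]
    - [0, 0, 0.04]
  angular:
    - [0, 0, 0]
    - [0, 0, 0]
    - [0, 0, 0]
    - [0, 0, 0]
    - [0, 0, 0]
  claw: [5, 5, 5, 5, 5]
  grip_force: 20

```text
t: 20.2
eef_pos: [0.3412, -0.2719, 0.0308]
tool_rot: [0.0, 0.959, -0.284, 0.0]
contact_force: [-0.3, -0.1, -2.1]
gripper_width: 0.219
```

Run:
```python
from h import *
go(gp(-.107,0.001,.0307),GY)
```

```text
t 20.2 pos [ 0.3412 -0.2719  0.0308] F [-0.3 -0.1 -2.1] w 18.7
dp [0.48 0.07 0.  ] ang [ 0. -0. -0.]
```

jog_arm:
  dp:
    - [0.25, 0, 0.04]
    - [0.5, 0, 0.06]
    - [0.75, 0, 0.06]
    - [1.0, 0, 0.06]
    - [1.3, 0, 0.06]
  angular:
    - [0, 0, 0]
    - [0, 0, 0]
    - [0, 0, 0]
    - [0, 0, 0]
    - [0, 0, 0]
  claw: [5, 5, 5, 5, 5]

```text
t: 20.7
eef_pos: [0.3638, -0.2873, 0.0302]
tool_rot: [-0.001, 0.959, -0.284, -0.005]
contact_force: [-15.6, 9.9, 35.3]
gripper_width: 0.219
```

jog_arm:
  dp:
    - [0.12, 0, 0]
    - [0.24, 0, 0]
    - [0.36, 0, 0]
    - [0.48, 0, 0]
    - [0.6, 0, 0]
  angular:
    - [0, 0, 0]
    - [0, 0, 0]
    - [0, 0, 0]
    - [0, 0, 0]
    - [0, 0, 0]
  claw: [5, 5, 5, 5, 5]

```text
t: 21.2
eef_pos: [0.3771, -0.2959, 0.0302]
tool_rot: [-0.001, 0.959, -0.284, -0.004]
contact_force: [-14.6, 9.8, 30.4]
gripper_width: 0.22
```

jog_arm:
  dp:
    - [0.08, 0, 0]
    - [0.16, 0, 0]
    - [0.24, 0, 0]
    - [0.32, 0, 0]
    - [0.4, 0, 0]
  angular:
    - [0, 0, 0]
    - [0, 0, 0]
    - [0, 0, 0]
    - [0, 0, 0]
    - [0, 0, 0]
  claw: [5, 5, 5, 5, 5]

```text
t: 21.7
eef_pos: [0.3858, -0.3014, 0.0302]
tool_rot: [-0.001, 0.959, -0.284, -0.004]
contact_force: [-13.0, 8.3, 28.7]
gripper_width: 0.218
```

Run:
```python
from h import *
go(gp(-.057,0.0,.0307),GY)
```

```text
t 21.7 pos [ 0.3858 -0.3014  0.0302] F [-13.    8.3  28.7] w 18.6
dp [ 0.34  0.09 -0.02] ang [ 0.01  0.09 -0.01]
```

jog_arm:
  dp:
    - [0.06, 0, -0.03]
    - [0.12, 0, -0.05]
    - [0.18, 0, -0.05]
    - [0.24, 0, -0.05]
    - [0.3, 0, -0.05]
  angular:
    - [0, 0, 0]
    - [0, 0, 0]
    - [0, 0, 0]
    - [0, 0, 0]
    - [0, 0, 0]
  claw: [5, 5, 5, 5, 5]

```text
t: 22.2
eef_pos: [0.3941, -0.3063, 0.0302]
tool_rot: [-0.001, 0.959, -0.284, -0.002]
contact_force: [-9.0, 6.1, 13.6]
gripper_width: 0.217
```

jog_arm:
  dp:
    - [0.03, 0, 0]
    - [0.06, 0, 0]
    - [0.09, 0, 0]
    - [0.12, 0, 0]
    - [0.16, 0, 0]
  angular:
    - [0, 0, 0]
    - [0, 0, 0]
    - [0, 0, 0]
    - [0, 0, 0]
    - [0, 0, 0]
  claw: [5, 5, 5, 5, 5]

```text
t: 22.7
eef_pos: [0.3941, -0.3063, 0.0302]
tool_rot: [-0.001, 0.959, -0.284, -0.006]
contact_force: [-16.7, 12.0, 26.6]
gripper_width: 0.223
```

Run:
```python
from h import *
go(gp(-.057,0.0,.0307),GY)
```

```text
t 22.7 pos [ 0.3941 -0.3063  0.0302] F [-16.7  12.   26.6] w 19.0
dp [-0.04  0.11 -0.02] ang [ 0.01  0.13 -0.  ]
```

Stopped at a bar origin of about x=-0.020, with the force rising and no further motion, so this is the 46 mm bar. Backing out.

jog_arm:
  dp:
    - [-0.2, 0, -0.05]
    - [-0.3, 0, -0.1]
    - [-1.0, 0, -0.12]
    - [-1.9, 0, -0.12]
    - [-2.9, 0, -0.12]
  angular:
    - [0, 0, 0]
    - [0, 0, 0]
    - [0, 0, 0]
    - [0, 0, 0]
    - [0, 0, 0]
  claw: [5, 5, 5, 5, 5]
  grip_force: 70

```text
t: 23.2
eef_pos: [0.3388, -0.2702, 0.0334]
tool_rot: [0.0, 0.959, -0.284, 0.001]
contact_force: [0.1, -0.8, -3.2]
gripper_width: 0.218
```

jog_arm:
  dp:
    - [0, 0, -1.5]
    - [0.2, 0, -3.5]
    - [0.5, -0.2, -5.5]
    - [0.7, -0.5, -7.5]
    - [0.9, -1.2, -8.4]
  angular:
    - [0, 0, 0]
    - [0, 0, 0]
    - [0, 0, 0]
    - [0, 0, 0]
    - [0, 0, -1]
  claw: [5, 5, 5, 5, 5]

```text
t: 23.7
eef_pos: [0.375, -0.2592, 0.248]
tool_rot: [0.001, 0.97, -0.243, 0.004]
contact_force: [1.1, -2.0, -4.4]
gripper_width: 0.221
```

Run:
```python
from h import *
go(tp(-.12,.0,.24),TY)
```

```text
t 23.7 pos [ 0.375  -0.2592  0.248 ] F [ 1.1 -2.  -4.4] w 18.9
dp [  4.77 -12.93   0.34] ang [  0.09  -0.05 -21.16]
```

jog_arm:
  dp:
    - [0.8, -2.1, 0.2]
    - [1.6, -4.3, 0.2]
    - [2.4, -6.5, 0.2]
    - [3.2, -8.6, 0.2]
    - [4.0, -10.8, 0.2]
  angular:
    - [0, 0, -1.7]
    - [0, 0, -3.4]
    - [0, 0, -5.1]
    - [0, 0, -6.8]
    - [0, 0, -8.5]
  claw: [5, 5, 5, 5, 5]

```text
t: 24.2
eef_pos: [0.5618, -0.0898, 0.2383]
tool_rot: [0.0, 0.992, 0.129, 0.0]
contact_force: [0.6, -0.3, -2.7]
gripper_width: 0.22
```

Run:
```python
from h import *
go(tp(-.12,.0,.22),TY)
```

```text
t 24.2 pos [ 0.5618 -0.0898  0.2383] F [ 0.6 -0.3 -2.7] w 18.8
dp [ 3.34 -1.58  0.73] ang [ 1.000e-02 -1.000e-02 -1.258e+01]
```

jog_arm:
  dp:
    - [0.7, -0.3, 0.2]
    - [1.4, -0.6, 0.4]
    - [2.1, -0.9, 0.6]
    - [2.8, -1.3, 0.8]
    - [3.34, -1.58, 1]
  angular:
    - [0, 0, -1.7]
    - [0, 0, -3.4]
    - [0, 0, -5.1]
    - [0, 0, -6.8]
    - [0, 0, -8.5]
  claw: [5, 5, 5, 5, 5]

```text
t: 24.7
eef_pos: [0.6322, -0.0309, 0.2127]
tool_rot: [-0.0, 0.877, 0.48, 0.0]
contact_force: [-0.4, 0.3, -3.1]
gripper_width: 0.221
```

Run:
```python
from h import *
go(tp(-.12,.0,.095),TY)
```

```text
t 24.7 pos [ 0.6322 -0.0309  0.2127] F [-0.4  0.3 -3.1] w 18.9
dp [ 0.02 -0.    4.71] ang [ 0.   -0.01 -4.07]
```

jog_arm:
  dp:
    - [0, 0, 1]
    - [0, 0, 2]
    - [0, 0, 3]
    - [0, 0, 4.2]
    - [0, 0, 4.7]
  angular:
    - [0, 0, -1.5]
    - [0, 0, -3]
    - [0, 0, -4.07]
    - [0, 0, -4.07]
    - [0, 0, -4.07]
  claw: [5, 5, 5, 5, 5]

```text
t: 25.2
eef_pos: [0.6295, -0.0326, 0.0926]
tool_rot: [-0.001, 0.781, 0.625, -0.002]
contact_force: [-0.2, 0.6, -2.8]
gripper_width: 0.218
```

Run:
```python
from h import *
t=np.radians(TY)
for P in((.5917,.0704),(.5919,.071)):
    d=np.array(P)-T0; print('released 54 TCP in tray est',d@[np.cos(t),np.sin(t)],d@[-np.sin(t),np.cos(t)])
go(tp(-.034,.0015,.07),TY)
c=snap('top','t10.png'); cv2.imwrite('pics/t10c.png',cv2.resize(c['pixels'][140:290,180:330],None,fx=4,fy=4,interpolation=cv2.INTER_CUBIC))
c=snap('side','s10.png'); cv2.imwrite('pics/s10c.png',cv2.resize(c['pixels'][210:360,200:350],None,fx=4,fy=4,interpolation=cv2.INTER_CUBIC))
```

```text
released 54 TCP in tray est -0.03034287114565632 0.0612418171728934
released 54 TCP in tray est -0.029714037723740185 0.061174226289771344
t 25.2 pos [ 0.6295 -0.0326  0.0926] F [-0.2  0.6 -2.8] w 18.6
dp [3.56 0.01 0.9 ] ang [-0.05  0.01 -0.08]
```

View pics/t10c.png

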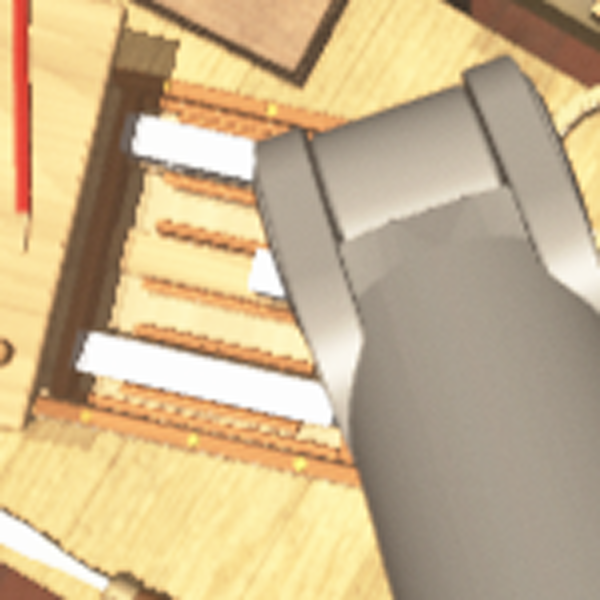

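View pics/s10c.png

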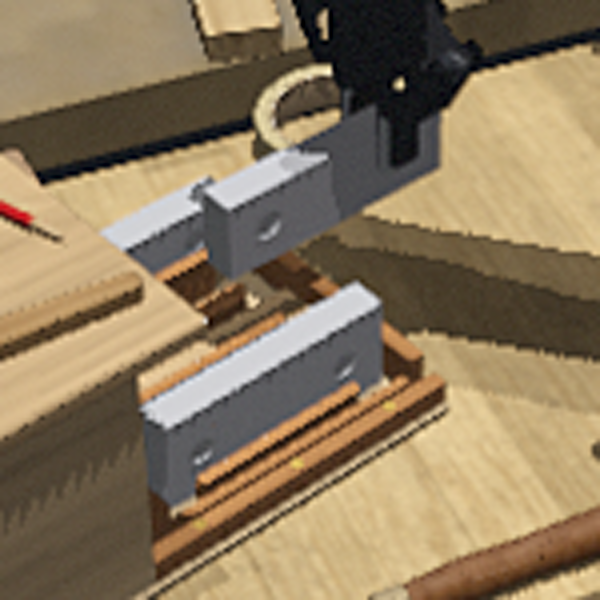

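Run:
```python
from h import *
c=read_camera('top'); im=c['pixels']
t=np.radians(TY)
def inv(P): d=P[:2]-T0; return (1000*np.array([d@[np.cos(t),np.sin(t)],d@[-np.sin(t),np.cos(t)]])).round(1)
hsv=cv2.cvtColor(im,cv2.COLOR_BGR2HSV)
m=((hsv[...,1]<45)&(hsv[...,2]>170)).astype(np.uint8)
n,l,s,ce=cv2.connectedComponentsWithStats(m)
for nm,(u,v),z in(('54',(230,233),.066),('low',(225,177),.066),('hand',(248,208),.0926-.0207+.046)):
    pts=np.argwhere(l==l[v,u])[:,::-1] if l[v,u] else []
    w=np.array([inv(onz(c,*p,z)) for p in pts]); print(nm,len(w),w.mean(0),w.min(0),w.max(0),np.polyfit(w[:,0],w[:,1],1))
go(tp(-.034,.0,.07),TY)
```

```text
54 1429 [-21.72015395  25.8956613 ] [-76.3 -65.3] [69.1 71.9] [ 0.2914139  32.22521616]
low 309 [ 36.39644013 -57.82944984] [  3.5 -68.8] [ 68.5 -45.3] [-9.59016374e-03 -5.74804020e+01]
hand 74 [-24.03243243   3.58513514] [-34.5  -8.5] [-16.7  12.4] [-0.48448356 -8.05818317]
t 25.35 pos [ 0.631  -0.032   0.0955] F [ 0.8  0.4 -2.2] w 18.9
dp [3.52 0.02 1.02] ang [-0.01 -0.   -0.08]
```

jog_arm:
  dp:
    - [0.8, 0, 0.3]
    - [1.7, 0, 0.6]
    - [2.6, 0, 0.9]
    - [3.5, 0, 1.0]
    - [3.52, 0, 1.0]
  angular:
    - [0, 0, -0.05]
    - [0, 0, -0.05]
    - [0, 0, -0.05]
    - [0, 0, -0.05]
    - [0, 0, -0.05]
  claw: [5, 5, 5, 5, 5]

```text
t: 25.85
eef_pos: [0.6519, 0.0595, 0.073]
tool_rot: [-0.0, 0.778, 0.628, 0.003]
contact_force: [-0.3, 0.2, -2.9]
gripper_width: 0.221
```

Run:
```python
from h import *
c=snap('side','s11.png'); cv2.imwrite('pics/s11c.png',cv2.resize(c['pixels'][210:360,200:350],None,fx=4,fy=4,interpolation=cv2.INTER_CUBIC))
go(tp(-.034,.0005,.05),TY)
```

```text
t 25.9 pos [0.6517 0.057  0.0729] F [-0.  -0.6 -2.4] w 19.1
dp [-0.14 -0.03  0.91] ang [ 0.03 -0.03  0.01]
```

View pics/s11c.png

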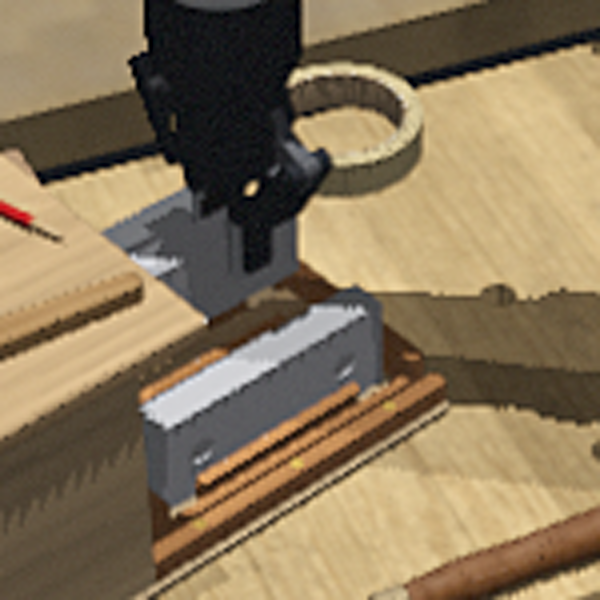

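jog_arm:
  dp:
    - [0, 0, 0.2]
    - [0, 0, 0.5]
    - [0, 0, 0.7]
    - [0, 0, 0.85]
    - [0, 0, 0.85]
  angular:
    - [0, 0, 0]
    - [0, 0, 0]
    - [0, 0, 0]
    - [0, 0, 0]
    - [0, 0, 0]
  claw: [5, 5, 5, 5, 5]

```text
t: 26.4
eef_pos: [0.6497, 0.0533, 0.0487]
tool_rot: [-0.0, 0.78, 0.626, -0.001]
contact_force: [-0.2, 0.6, -2.7]
gripper_width: 0.216
```

Run:
```python
from h import *
go(tp(-.034,.0005,.0405),TY)
```

```text
t 26.4 pos [0.6497 0.0533 0.0487] F [-0.2  0.6 -2.7] w 18.5
dp [0.03 0.02 0.33] ang [-0.02  0.01 -0.03]
```

jog_arm:
  dp:
    - [0.03, 0, 0.1]
    - [0.03, 0, 0.2]
    - [0.03, 0, 0.3]
    - [0.03, 0, 0.35]
    - [0.03, 0, 0.35]
  angular:
    - [0, 0, 0]
    - [0, 0, 0]
    - [0, 0, 0]
    - [0, 0, 0]
    - [0, 0, 0]
  claw: [5, 5, 5, 5, 5]

```text
t: 26.9
eef_pos: [0.6505, 0.0547, 0.0408]
tool_rot: [-0.0, 0.779, 0.627, -0.0]
contact_force: [0.3, 0.7, -2.4]
gripper_width: 0.218
```

jog_arm:
  dp:
    - [0, 0, 0.04]
    - [0, 0, 0.06]
    - [0, 0, 0.06]
    - [0, 0, 0.06]
    - [0, 0, 0.06]
  angular:
    - [0, 0, 0]
    - [0, 0, 0]
    - [0, 0, 0]
    - [0, 0, 0]
    - [0, 0, 0]
  claw: [5, 5, 20, 28, 32]

```text
t: 27.4
eef_pos: [0.6509, 0.0547, 0.0396]
tool_rot: [0.0, 0.779, 0.626, 0.0]
contact_force: [-0.1, -0.7, -0.7]
gripper_width: 0.373
```

jog_arm:
  dp:
    - [0, 0, 0]
    - [0, 0, 0]
    - [0, 0, -0.5]
    - [0, 0, -1.5]
    - [0, 0, -3]
  angular:
    - [0, 0, 0]
    - [0, 0, 0]
    - [0, 0, 0]
    - [0, 0, 0]
    - [0, 0, 0]
  claw: [32, 34, 34, 34, 34]

```text
t: 27.9
eef_pos: [0.6491, 0.0544, 0.1141]
tool_rot: [-0.001, 0.779, 0.627, -0.002]
contact_force: [1.0, 0.4, 0.4]
gripper_width: 0.398
```

jog_arm:
  dp:
    - [-1, 0, -0.5]
    - [-3, 0, -1]
    - [-5, 0, -1]
    - [-7, 0, -1]
    - [-8, 0, -1]
  angular:
    - [0, 0, 0]
    - [0, 0, 0]
    - [0, 0, 0]
    - [0, 0, 0]
    - [0, 0, 0]
  claw: [34, 20, 10, 0, 0]

```text
t: 28.4
eef_pos: [0.6062, -0.1467, 0.1403]
tool_rot: [0.001, 0.781, 0.624, -0.001]
contact_force: [-1.3, 0.3, -0.7]
gripper_width: -0.001
```

Run:
```python
from h import *
go(tp(-.16,.0,.08),TY,40)
c=snap('top','t12.png'); cv2.imwrite('pics/t12c.png',cv2.resize(c['pixels'][140:290,180:330],None,fx=4,fy=4,interpolation=cv2.INTER_CUBIC))
c=snap('side','s12.png'); cv2.imwrite('pics/s12c.png',cv2.resize(c['pixels'][210:360,200:350],None,fx=4,fy=4,interpolation=cv2.INTER_CUBIC))
```

```text
t 28.4 pos [ 0.6062 -0.1467  0.1403] F [-1.3  0.3 -0.7] w -0.1
dp [3.18 0.01 2.4 ] ang [ 0.04  8.03 -0.08]
```

View pics/t12c.png

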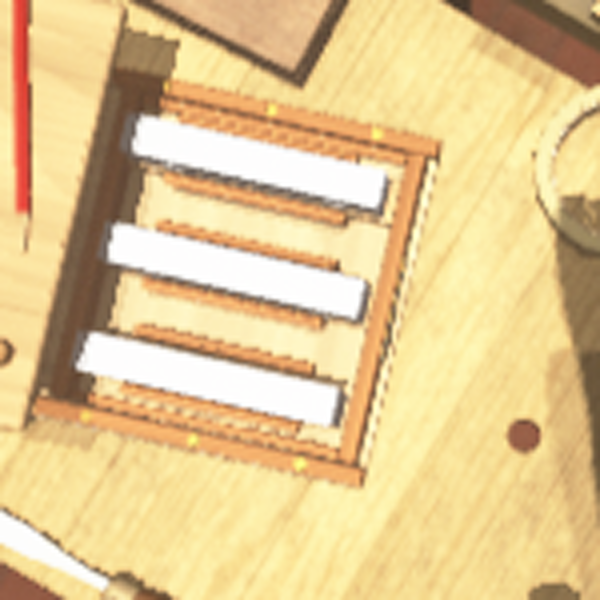

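View pics/s12c.png

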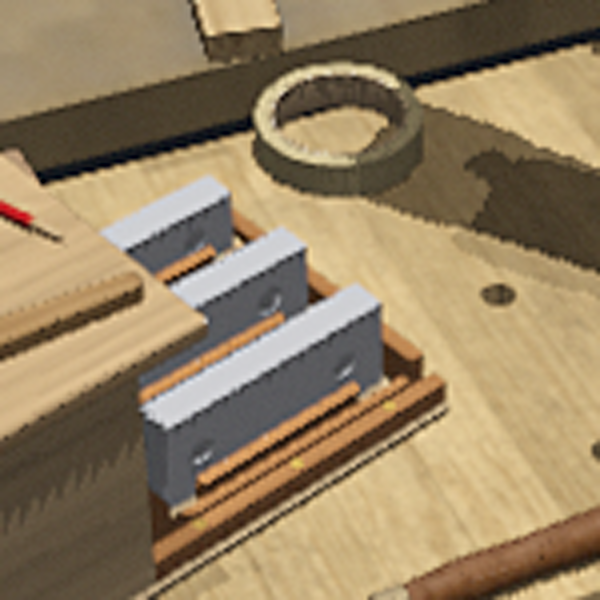

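All three bars stand in their cradles, tops in line. Now leaning the tool 45° with fingers shut for the push.

jog_arm:
  dp:
    - [0, 0, 0]
    - [0, 0, 0]
    - [0, 0, 0]
    - [0, 0, 0]
    - [0, 0, 0]
  angular:
    - [0, 1.7, 0]
    - [0, 3.4, 0]
    - [0, 5.1, 0]
    - [0, 6.8, 0]
    - [0, 8.5, 0]
  claw: [0, 0, 0, 0, 0]

```text
t: 29.0
eef_pos: [0.6087, -0.1412, 0.1418]
tool_rot: [-0.227, 0.725, 0.584, 0.286]
contact_force: [0.2, 0.4, -1.3]
gripper_width: 0.003
```

Run:
```python
from h import *
go(tp(-.125,.0,.06),TY,45)
```

```text
t 29.0 pos [ 0.6087 -0.1412  0.1418] F [ 0.2  0.4 -1.3] w 0.2
dp [ 0.96 -0.04  5.35] ang [0.06 0.44 0.01]
```

jog_arm:
  dp:
    - [0.3, 0, 1.3]
    - [0.6, 0, 2.6]
    - [0.9, 0, 4]
    - [0.96, 0, 5.3]
    - [0.96, 0, 5.3]
  angular:
    - [0, 0.4, 0]
    - [0, 0.4, 0]
    - [0, 0.4, 0]
    - [0, 0.4, 0]
    - [0, 0.4, 0]
  claw: [0, 0, 0, 0, 0]

```text
t: 29.5
eef_pos: [0.6288, -0.0303, 0.0569]
tool_rot: [-0.241, 0.719, 0.582, 0.294]
contact_force: [-0.7, 0.3, -0.3]
gripper_width: 0.001
```

Run:
```python
from h import *
go(tp(-.115,.0,.019),TY,45)
```

```text
t 29.5 pos [ 0.6288 -0.0303  0.0569] F [-0.7  0.3 -0.3] w 0.1
dp [-0.9   0.15  1.24] ang [-0.07  0.06  0.01]
```

jog_arm:
  dp:
    - [-0.4, 0.1, 0.5]
    - [-0.9, 0.1, 1.2]
    - [-0.9, 0.1, 1.2]
    - [-0.9, 0.1, 1.2]
    - [-0.9, 0.1, 1.2]
  angular:
    - [0, 0, 0]
    - [0, 0, 0]
    - [0, 0, 0]
    - [0, 0, 0]
    - [0, 0, 0]
  claw: [0, 0, 0, 0, 0]

```text
t: 30.0
eef_pos: [0.6349, -0.0325, 0.0217]
tool_rot: [-0.236, 0.722, 0.58, 0.296]
contact_force: [0.2, -0.4, 0.7]
gripper_width: 0.005
```

Run:
```python
from h import *
go(tp(-.10,.0,.019),TY,45)
c=snap('side','s13.png'); cv2.imwrite('pics/s13c.png',cv2.resize(c['pixels'][190:340,220:370],None,fx=4,fy=4,interpolation=cv2.INTER_CUBIC))
```

```text
t 30.0 pos [ 0.6349 -0.0325  0.0217] F [ 0.2 -0.4  0.7] w 0.4
dp [ 0.54 -0.12  0.68] ang [ 0.04  0.1  -0.01]
```

View pics/s13c.png

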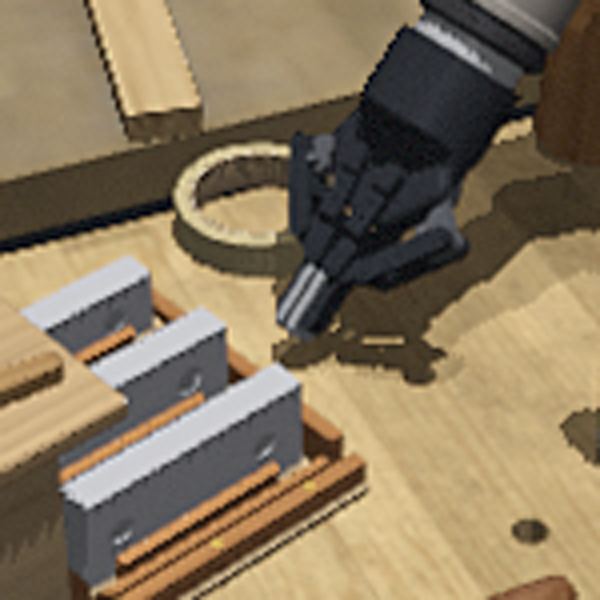

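jog_arm:
  dp:
    - [0.3, -0.1, 0.4]
    - [0.62, -0.1, 0.72]
    - [0.9, -0.1, 1.0]
    - [1.15, -0.1, 1.25]
    - [1.4, -0.1, 1.5]
  angular:
    - [0, 0, 0]
    - [0, 0, 0]
    - [0, 0, 0]
    - [0, 0, 0]
    - [0, 0, 0]
  claw: [0, 0, 0, 0, 0]

```text
t: 30.55
eef_pos: [0.6438, 0.0177, 0.0187]
tool_rot: [-0.236, 0.722, 0.58, 0.295]
contact_force: [-3.5, -8.9, 7.1]
gripper_width: 0.001
```

Run:
```python
from h import *
go(tp(-.02,.0,.019),TY,45)
```

```text
t 30.55 pos [0.6438 0.0177 0.0187] F [-3.5 -8.9  7.1] w 0.1
dp [ 1.46 -0.04  1.41] ang [ 0.05  0.12 -0.02]
```

jog_arm:
  dp:
    - [0.33, 0, 0.32]
    - [0.67, 0, 0.65]
    - [1.0, 0, 0.98]
    - [1.33, 0, 1.3]
    - [1.67, 0, 1.63]
  angular:
    - [0, 0, 0]
    - [0, 0, 0]
    - [0, 0, 0]
    - [0, 0, 0]
    - [0, 0, 0]
  claw: [0, 0, 0, 0, 0]

```text
t: 31.05
eef_pos: [0.6562, 0.0745, 0.0186]
tool_rot: [-0.236, 0.722, 0.58, 0.295]
contact_force: [-2.7, -8.7, 4.4]
gripper_width: -0.003
```

jog_arm:
  dp:
    - [0.25, 0, 0.25]
    - [0.5, 0, 0.5]
    - [0.75, 0, 0.75]
    - [1.0, 0, 1.0]
    - [1.25, 0, 1.25]
  angular:
    - [0, 0, 0]
    - [0, 0, 0]
    - [0, 0, 0]
    - [0, 0, 0]
    - [0, 0, 0]
  claw: [0, 0, 0, 0, 0]

```text
t: 31.55
eef_pos: [0.6656, 0.1178, 0.0185]
tool_rot: [-0.236, 0.722, 0.58, 0.295]
contact_force: [-4.3, -10.4, 8.4]
gripper_width: -0.004
```

Run:
```python
from h import *
go(tp(.092,.0,.019),TY,45)
c=snap('side','s14.png'); cv2.imwrite('pics/s14c.png',cv2.resize(c['pixels'][190:340,180:330],None,fx=4,fy=4,interpolation=cv2.INTER_CUBIC))
```

```text
t 31.55 pos [0.6656 0.1178 0.0185] F [ -4.3 -10.4   8.4] w -0.3
dp [ 1.74 -0.04  1.67] ang [ 0.04  0.12 -0.02]
```

View pics/s14c.png

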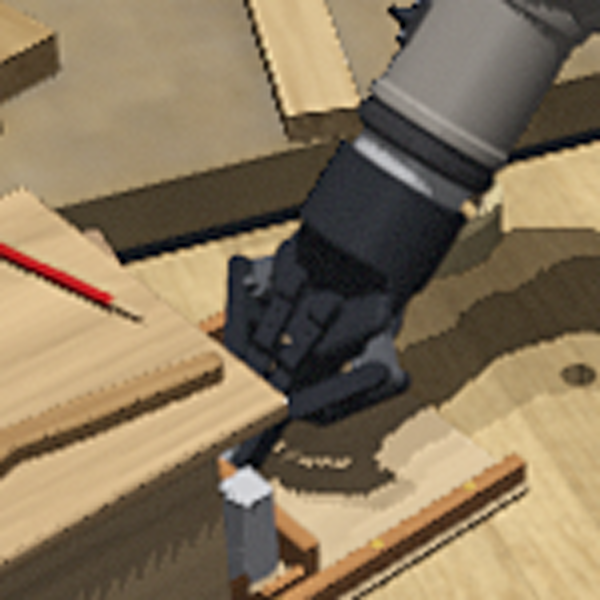

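jog_arm:
  dp:
    - [0.22, 0, 0.22]
    - [0.44, 0, 0.44]
    - [0.66, 0, 0.66]
    - [0.88, 0, 0.88]
    - [1.1, 0, 1.1]
  angular:
    - [0, 0, 0]
    - [0, 0, 0]
    - [0, 0, 0]
    - [0, 0, 0]
    - [0, 0, 0]
  claw: [0, 0, 0, 0, 0]

```text
t: 32.1
eef_pos: [0.6737, 0.1558, 0.018]
tool_rot: [-0.236, 0.722, 0.58, 0.295]
contact_force: [-2.9, -9.6, 6.3]
gripper_width: -0.001
```

Run:
```python
from h import *
go(tp(.092,.0,.019),TY,45)
c=snap('side','s15.png'); cv2.imwrite('pics/s15c.png',cv2.resize(c['pixels'][190:340,180:330],None,fx=4,fy=4,interpolation=cv2.INTER_CUBIC))
```

```text
t 32.1 pos [0.6737 0.1558 0.018 ] F [-2.9 -9.6  6.3] w -0.1
dp [ 0.64 -0.03  0.57] ang [ 0.04  0.12 -0.02]
```

View pics/s15c.png

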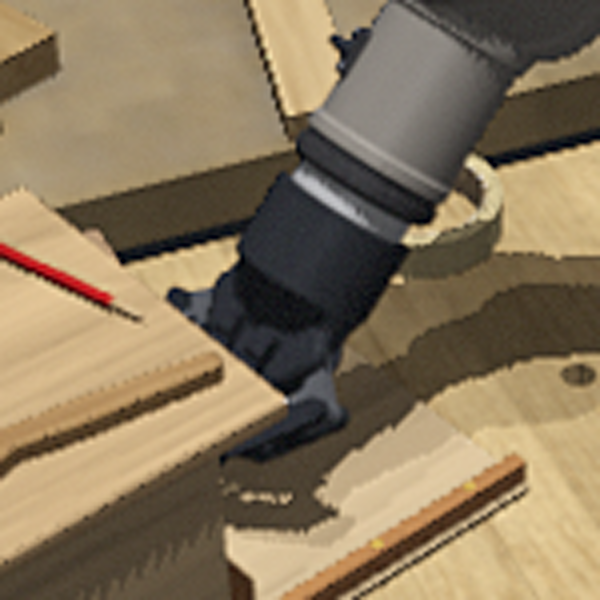

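jog_arm:
  dp:
    - [0.08, 0, 0.08]
    - [0.16, 0, 0.16]
    - [0.24, 0, 0.24]
    - [0.32, 0, 0.32]
    - [0.4, 0, 0.4]
  angular:
    - [0, 0, 0]
    - [0, 0, 0]
    - [0, 0, 0]
    - [0, 0, 0]
    - [0, 0, 0]
  claw: [0, 0, 0, 0, 0]

```text
t: 32.65
eef_pos: [0.6766, 0.1693, 0.0178]
tool_rot: [-0.236, 0.722, 0.58, 0.295]
contact_force: [-3.4, -10.2, 6.9]
gripper_width: -0.001
```

jog_arm:
  dp:
    - [0.05, 0, 0.05]
    - [0.1, 0, 0.1]
    - [0.14, 0, 0.14]
    - [0.17, 0, 0.17]
    - [0.2, 0, 0.2]
  angular:
    - [0, 0, 0]
    - [0, 0, 0]
    - [0, 0, 0]
    - [0, 0, 0]
    - [0, 0, 0]
  claw: [0, 0, 0, 0, 0]

```text
t: 33.15
eef_pos: [0.6781, 0.1762, 0.0179]
tool_rot: [-0.236, 0.722, 0.58, 0.295]
contact_force: [-4.2, -10.6, 7.8]
gripper_width: 0.0
```

Run:
```python
from h import *
go(tp(.092,.0,.019),TY,45)
```

```text
t 33.15 pos [0.6781 0.1762 0.0179] F [ -4.2 -10.6   7.8] w 0.0
dp [ 0.05 -0.02 -0.02] ang [ 0.03  0.12 -0.02]
```

Not against the back yet; continuing in small steps.

jog_arm:
  dp:
    - [0.03, 0, 0.03]
    - [0.06, 0, 0.06]
    - [0.09, 0, 0.09]
    - [0.12, 0, 0.12]
    - [0.14, 0, 0.14]
  angular:
    - [0, 0, 0]
    - [0, 0, 0]
    - [0, 0, 0]
    - [0, 0, 0]
    - [0, 0, 0]
  claw: [0, 0, 0, 0, 0]

```text
t: 33.65
eef_pos: [0.6789, 0.1787, 0.0172]
tool_rot: [-0.236, 0.723, 0.579, 0.294]
contact_force: [-9.8, -22.8, 16.5]
gripper_width: -0.0
```

jog_arm:
  dp:
    - [0.03, 0, 0.03]
    - [0.06, 0, 0.06]
    - [0.09, 0, 0.09]
    - [0.09, 0, 0.09]
    - [0.09, 0, 0.09]
  angular:
    - [0, 0, 0]
    - [0, 0, 0]
    - [0, 0, 0]
    - [0, 0, 0]
    - [0, 0, 0]
  claw: [0, 0, 0, 0, 0]

```text
t: 34.15
eef_pos: [0.6793, 0.1788, 0.0162]
tool_rot: [-0.235, 0.724, 0.579, 0.293]
contact_force: [-14.6, -29.8, 19.3]
gripper_width: -0.002
```

jog_arm:
  dp:
    - [-0.4, 0, -0.6]
    - [-1.0, 0, -1.6]
    - [-1.7, 0, -3.0]
    - [-2, 0, -4.5]
    - [-2, 0, -6]
  angular:
    - [0, 0, 0]
    - [0, 0, 0]
    - [0, 0, 0]
    - [0, 0, 0]
    - [0, 0, 0]
  claw: [0, 0, 0, 0, 0]

```text
t: 34.65
eef_pos: [0.648, 0.0469, 0.0892]
tool_rot: [-0.238, 0.722, 0.579, 0.294]
contact_force: [0.8, -0.7, 0.2]
gripper_width: 0.003
```

jog_arm:
  dp:
    - [0, 0, -1.5]
    - [0, 0, -3]
    - [0, 0, -4.5]
    - [0, 0, -5.5]
    - [0, 0, -5.5]
  angular:
    - [0, 0, 0]
    - [0, 0, 0]
    - [0, 0, 0]
    - [0, 0, 0]
    - [0, 0, 0]
  claw: [0, 0, 0, 0, 0]

```text
t: 35.15
eef_pos: [0.63, -0.0486, 0.1898]
tool_rot: [-0.235, 0.722, 0.579, 0.296]
contact_force: [0.6, -0.0, 0.3]
gripper_width: 0.002
```

Run:
```python
from h import *
o=get_obs();print(o['t'],o['eef_pos'],o['contact_force'])
c=snap('side','s16.png'); cv2.imwrite('pics/s16c.png',cv2.resize(c['pixels'][220:370,180:330],None,fx=4,fy=4,interpolation=cv2.INTER_CUBIC))
c=snap('top','t16.png'); cv2.imwrite('pics/t16c.png',cv2.resize(c['pixels'][140:290,180:330],None,fx=4,fy=4,interpolation=cv2.INTER_CUBIC))
```

```text
35.15 [ 0.62995989 -0.04859849  0.18980005] [ 0.63659373 -0.02272876  0.34882639]
```

View pics/s16c.png

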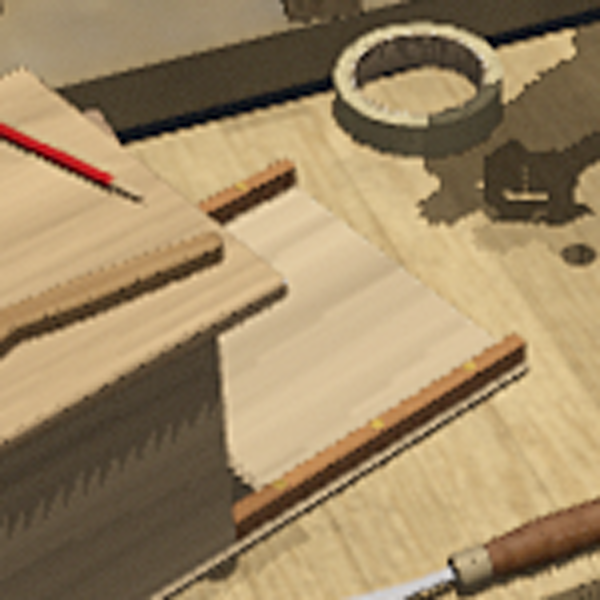

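View pics/t16c.png

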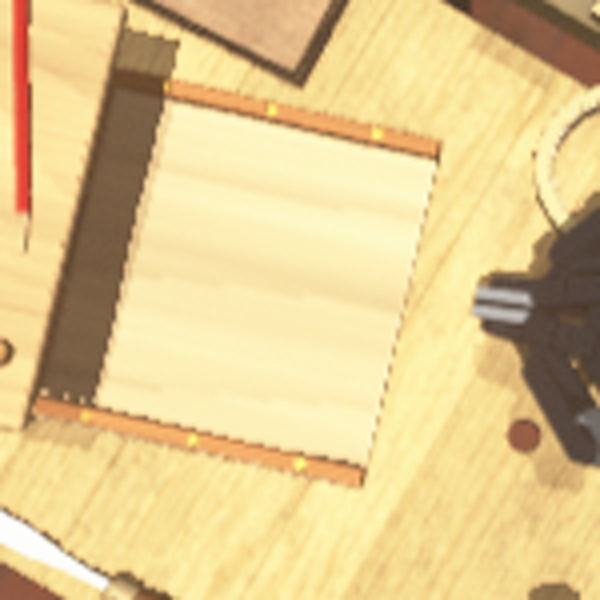

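Run:
```python
from h import *
print(hand_in())
```

```text
the job is handed in; nothing more can be done
None
```

I handed the job in at about 35 s with both bars gauged, placed in their cradles and the tray pushed to a hard stop. No verdict came back.

- **Gauging:** The bar nearest the gauge stopped at the 25 mm step with about 17 N, and its size in the side view agreed, so it is the 54 mm bar. It went into the +58 mm cradle. The other bar slid past that step and stopped at 50 mm, so it is the 46 mm bar. It went into the middle cradle.
- **Forces while sliding:** While I slid the second bar I pressed it onto the plate with about 35 N for a moment, then eased off. Its push against the jaw stayed around 20 N.
- **Before the push:** Both pictures showed the three bars standing in their own cradles with their tops in line.
- **The push:** The tray took a steady 10 N or so. The force then rose sharply to about 36 N in total with no further travel. That was within 3 mm of where I calculated home to be.
- **Retreat:** The tool read no contact after I backed away.

**Not confirmed directly:**
- The roof hides the tray front from both cameras, so flush is inferred from the travel and the hard stop.
- The bars could not be seen after the push.
- The two cameras disagreed by about 3 mm on the sideways position of the cradles. For the second bar I followed the top view, because the contact forces had agreed with it when I placed the first.
- The tape was visible and undisturbed in the last pictures. I steered clear of the bottle and mallet but took no separate check of them at the end.

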